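# Put the storage tubs away: nest the set and rest its lid

### The arm

A 7-joint arm with a two-finger parallel gripper is mounted at the origin on the work surface. World frame = base frame: x ahead of the robot, y to its left, z up, the work surface at z = 0. Lengths are in m, angles in degrees, forces in N, time in s.
With the tool pointing down it reaches from about 0.4 to 0.925 m from the base axis. Payload 4.1 kg.
Tool frame: the origin (TCP) lies at the very end of the fingers, on their centre line; the grasp point (between the pads) lies 19 mm behind it; z points along the fingers, x is the direction in which the jaws open and shut, and the axes are right-handed (so a half turn about z gives the same grasp; the last joint's range is limited). The gripper opens to 85 mm and grips with 20 to 120 N. Pads are 22 mm wide; open, the fingers measure 114 mm over their backs; the gripper's body (76 mm by 85 mm) begins 54 mm behind the grasp point. The pads swing forward as they close: fully open they stand 13 mm farther back than shut.
Start: joints at [62.853, 22.827, 2.584, 88.041, -1.071, 69.15, -2.905], TCP at [0.238, -0.605, 0.231] pointing down, gripper open.
Joint ranges: [-161.44, 161.44], [-28.35, 127.94], [-78.24, 83.42], [0, 140.83], [-78.03, 258.03], [13.02, 114.36], [-168.23, 168.23]. Speed limits (degrees/s): [147.25, 147.25, 180, 180, 180, 180, 180].

### API

Orientations are given as a 3x3 rotation matrix whose columns are the frame's x, y, z axes.
In Python, from station import bot, optics, hand_in, nets gives the robot as it stands. The module is installed in compiled form; this text tells all that it offers.
- The arm moves only by the shell command python3 -m handwheel 'ROWS' [FORCE]. ROWS is JSON, one flat list of numbers, 5 for each row, row after row: the shift along the tool's x, y, z scaled (see below), then the turn about the tool's z scaled (see below), then the opening, from 0 (shut) to 1 (fully open). In form: [dx, dy, dz, spin, gripper, dx, dy, dz, spin, gripper, ...]. A call has 1 to 12 rows; each row shifts and turns the commanded pose from where the row before left it, along the tool's axes as they then stand; what a row does not reach is not made up. The controller multiplies each number of a shift by 0.025 m and each number of a turn by 6 degrees. A row lasts 1/10 s, in which the tool goes at most 50 mm and 8.59 degrees, less where a joint would pass 70% of its speed; a pose out of reach is approached as far as the arm can. A call with a number of a shift or a turn outside -1 to 1 is refused whole. A call with a gripper value outside its range is refused whole. The fingers move at their own pace and stop on an object; FORCE is the grip in N (left out, the last holds). Time passes only in rows, so rows that do not move let the fingers close. It gives the time, the measured TCP pose, the force and the opening at its end, in the units of the state.
- bot.get_obs(): the state, without advancing time (a new reading comes with each control period).
- optics.capture(name): name is "scene" or "top"; returns the picture (384x512x3 uint8, red, green, blue); there is no depth.
- optics.get_calibration(name): a dict with "fx", "fy", "cx", "cy" (pixels), "extrinsics" (4x4, takes a point from world to camera coordinates). Camera axes: x right, y up, looking along -z (the intrinsics and any distortion apply to the point x, -y, -z); pixel columns grow to the right and rows downward; lengths in m; the calibration is good to about 2 mm. A picture is of the moment at which its call begins. get_calibration takes no time and is no camera call.
- hand_in(): hands the job in, once; it reports no verdict.
Trained networks look in the newest picture that a camera, given by its name, has taken for a name from the list of things; names that differ only in an ending like _2 or _b are one class to them, and where a whole thing is asked for, a point or a joint stands for the part that bears it (a point fixed in the world has none). Each returns a list of dicts, best first, with "confidence" (0 to 1); they miss things now and then, are a little off and sometimes report something else, mostly with a low value. They report only what shows in the picture. A call takes as long as a camera call. They do not tell look-alikes from the thing itself.
- nets.search_frame(camera, name): "centre" ([column, row] in pixels, amid what is visible of it).
- nets.outline_of(camera, name): "mask" (384x512 bool, what is visible of it) and "centre" ([column, row] in pixels, amid what is visible of it).
The state is a dict: "time_s": time; "joint_positions": joint angles; "dq": joint speeds; "joint_torque": joint torques, N m; "ee_pos": TCP position; "tool_rot": TCP orientation; "wrist_force": force on the tool from outside, world axes, zero at the start; "torque": the same for the moment, N m; "opening": finger opening in m.
Only numpy, scipy, OpenCV 4.12 (cv2) and the standard library are available. Lean on these libraries where they do the work, as an engineer would, in place of code of your own. Each camera call takes 0.05 s, during which the arm holds its last target.

### The job

Put the storage set away: stand the low wide tub in the middle of the cork mat, then stand the middle tub inside it, then the tall narrow tub inside that one, all upright. Last of all lay the wooden lid, handle up, on the sloping lid rest: flat on the board, in the middle of its width, square and right up against the ledge. Set each thing down rather than dropping it, and leave the sugar jar, the salt and the pepper where they are.

Things in the scene. Friction and masses are not known exactly. Their poses are not given: they have to be found in the camera images.
- tub_low: The widest and lowest open square steel tub, 66 x 66 mm outside and 40 mm high, walls and floor 3 mm thick (inside 60 x 60 mm). Loose, starts upright on the counter. Origin at the centre of its underside; z up, x and y square to its walls.
- tub_mid: The middle-sized open square steel tub, 50 x 50 mm outside and 65 mm high, walls and floor 3 mm thick (inside 44 x 44 mm). Loose, starts upright on the counter. Origin at the centre of its underside; z up, x and y square to its walls. Standing in the low tub it shows 28 mm above that tub's rim.
- tub_tall: The narrowest and tallest open square steel tub, 34 x 34 mm outside and 90 mm high, walls and floor 3 mm thick (inside 28 x 28 mm). Loose, starts upright on the counter. Origin at the centre of its underside; z up, x and y square to its walls. Standing in the middle tub it shows 28 mm above that tub's rim.
- lid: Square wooden lid, 84 x 84 mm and 10 mm thick, with a darker wooden bar handle in the middle of its top: 14 mm wide (along lid x), 56 mm long (along lid y), standing 24 mm above the plate (top 34 mm above the underside). Loose, starts flat on the counter. Origin at the centre of the underside, z up, x and y along its edges.
- mat: Square cork mat, 110 x 110 mm, 5 mm thick, fixed to the counter. Origin at the centre of its underside, so its top is 5 mm above the origin; z up, x and y along its edges.
- slope: Board of the fixed wooden lid rest (small easel), tilted 25 degrees, low edge (dark ledge) roughly towards the robot. Origin on its upper face at the middle of the ledge's inner face, 30 mm above the counter. x up the slope, y along the ledge, z square out of the board. Face 104 (x) by 120 mm; ledge 8 mm thick, 14 mm out of the board. The lid against the ledge has its origin 42 mm along x.
- sugar_jar: Bystander: squat white jar with a dark lid, 60 mm in diameter, 70 mm high, loose. Origin at the centre of its underside.
- salt: Bystander: small white shaker, 40 mm in diameter, 60 mm high, loose. Origin at the centre of its underside.
- pepper: Bystander: small dark wooden shaker, 40 mm in diameter, 60 mm high, loose. Origin at the centre of its underside.
Mind the look-alikes: they are no part of the job. Leave any blue or yellow look-alike of the tub_mid alone.

How it is judged:
By the outcome, as a careful person would: the job done as asked, in the order asked, and still so for the second after the job is handed in, with the robot touching nothing.
It also fails if it takes over 120 s, if anything falls off the work surface, if the arm or the gripper's body presses on something with over 40 N, if the wrist force passes 120 N, or if a joint passes its speed limit or range.

## Working session

There is one attempt and no reset: what is moved stays moved. The work goes in short steps, Python scripts to look and compute and a shell command to move; the robot and the scene stay as the last step left them, time stands still between calls to the robot, and variables do not carry over. Pictures are saved under pics/ and viewed, and the job is handed in when it is done.

```bash
mkdir -p pics; ls; python3 - <<'E'
from station import bot, optics, nets
import cv2
print(bot.get_obs())
for n in ("scene","top"):
    im=optics.capture(n); cv2.imwrite(f"pics/{n}0.png",im[:,:,::-1])
    c=optics.get_calibration(n); print(n,c)
E
```

```text
pics
{'time_s': 0.0, 'joint_positions': array([62.85320945, 22.87353412,  2.57853149, 88.11601068, -1.07142011,
       69.1506945 , -2.90560434]), 'dq': array([-0.12866497,  0.00517492,  0.07984259,  0.05385797, -0.01752322,
       -0.09151767,  0.01113116]), 'joint_torque': array([-1.25026058e-04, -4.75141525e+01,  1.36466738e+00, -2.54228389e+01,
        1.16156938e-02,  9.42958170e-03,  5.04282525e-06]), 'ee_pos': array([ 0.23775202, -0.6042528 ,  0.23023041]), 'tool_rot': array([[ 3.66204398e-01, -9.30534039e-01, -8.60585389e-04],
       [-9.30532239e-01, -3.66205387e-01,  1.83473576e-03],
       [-2.02243508e-03,  1.28914143e-04, -9.99997947e-01]]), 'wrist_force': array([-0.48451579,  1.18151515, -0.00394641]), 'torque': array([-0.02413877,  0.00050872, -0.01024565]), 'opening': 0.08561318723285011}
scene {'fx': 484.4812965716457, 'fy': 484.4812965716457, 'cx': 259.5009401962311, 'cy': 194.2273372731903, 'extrinsics': array([[-0.58396358,  0.81176262, -0.00529121,  0.29740958],
       [-0.53983052, -0.38345733,  0.74936205,  0.23672053],
       [ 0.60627514,  0.4404565 ,  0.66213935, -1.73417259],
       [ 0.        ,  0.        ,  0.        ,  1.        ]])}
top {'fx': 361.01551470164634, 'fy': 361.01551470164634, 'cx': 252.34206803526345, 'cy': 193.29544328020714, 'extrinsics': array([[ 0.02107385, -0.99962497,  0.01748732, -0.03679734],
       [ 0.99706415,  0.02230131,  0.07325122, -0.51319027],
       [-0.07361373,  0.01589229,  0.99716019, -1.13104562],
       [ 0.        ,  0.        ,  0.        ,  1.        ]])}
```

View pics/scene0.png

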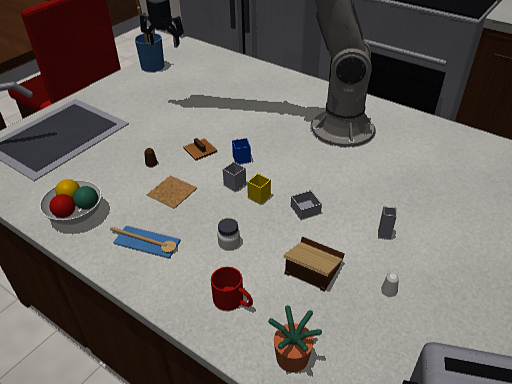

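View pics/top0.png

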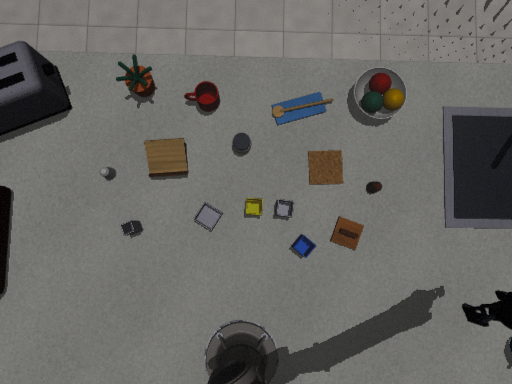

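```bash
cat > h.py <<'E'
import numpy as np, cv2
from scipy.optimize import minimize
from station import bot, optics, nets
CAL={n:optics.get_calibration(n) for n in("scene","top")}
def proj(n,P):
    c=CAL[n];E=c["extrinsics"];P=np.atleast_2d(P)
    q=P@E[:3,:3].T+E[:3,3]
    x,y,z=q[:,0],-q[:,1],-q[:,2]
    return np.c_[c["fx"]*x/z+c["cx"],c["fy"]*y/z+c["cy"]]
def ray(n,uv,z):
    c=CAL[n];E=c["extrinsics"];R=E[:3,:3]
    d=np.array([(uv[0]-c["cx"])/c["fx"],-(uv[1]-c["cy"])/c["fy"],-1.])
    o=-R.T@E[:3,3];d=R.T@d
    return o+d*(z-o[2])/d[2]
def box(w,d,h,z0=0):
    return np.array([[sx*w/2,sy*d/2,z] for sx in(-1,1) for sy in(-1,1) for z in(z0,z0+h)])
MODELS={"tub_low":[box(.066,.066,.040)],"tub_mid":[box(.05,.05,.065)],"tub_tall":[box(.034,.034,.09)],
 "lid":[box(.084,.084,.01),box(.014,.056,.024,.01)],"mat":[box(.11,.11,.005)]}
def Rz(a):
    c,s=np.cos(a),np.sin(a);return np.array([[c,-s,0],[s,c,0],[0,0,1]])
S=8
def render(n,parts,R,t,off,sh):
    m=np.zeros(sh,np.uint8)
    for p in parts:
        uv=(proj(n,p@R.T+t)+.5-off)*S
        hull=cv2.convexHull(uv.astype(np.float32))
        cv2.fillConvexPoly(m,np.round((hull-.5)*16).astype(np.int32),1,shift=4)
    return m
def fit(masks,parts,p0,z=0.,fixyaw=None):
    """masks: dict cam->bool mask. p=(x,y,yaw)"""
    data=[]
    for n,m in masks.items():
        ys,xs=np.nonzero(m);x0,x1,y0,y1=xs.min()-8,xs.max()+9,ys.min()-8,ys.max()+9
        x0=max(x0,0);y0=max(y0,0)
        c=m[y0:y1,x0:x1].astype(np.float32)
        c=cv2.resize(c,None,fx=S,fy=S,interpolation=cv2.INTER_LINEAR)>.5
        data.append((n,c,np.array([x0,y0])))
    def cost(p):
        e=0
        for n,c,off in data:
            r=render(n,parts,Rz(p[2]),np.array([p[0],p[1],z]),off,c.shape)>0
            e+=(r^c).sum()/ (r|c).sum()
        return e/len(data)
    best=None
    for a in ([fixyaw] if fixyaw is not None else np.radians(np.arange(-45,45,15.))):
        s=np.array([[0,0,0],[.004,0,0],[0,.004,0],[0,0,.12]])+np.array([p0[0],p0[1],a])
        r=minimize(cost,s[0],method="Nelder-Mead",options=dict(initial_simplex=s,xatol=1e-5,fatol=1e-5))
        if best is None or r.fun<best.fun:best=r
    return best.x,best.fun
def big(n,im,uv,w=60,k=8,name="x"):
    u,v=int(uv[0]),int(uv[1]);x0=max(u-w//2,0);y0=max(v-w//2,0)
    c=im[y0:y0+w,x0:x0+w,::-1];c=cv2.resize(c,None,fx=k,fy=k,interpolation=cv2.INTER_CUBIC)
    cv2.imwrite(f"pics/{name}.png",c);return x0,y0
E
python3 - <<'E'
from h import *
import pickle
T=optics.capture("top");Sc=optics.capture("scene")
out={}
for name in ["tub_low","tub_mid","tub_tall","lid","mat","slope","sugar_jar","salt","pepper"]:
    for n in("top","scene"):
        L=nets.outline_of(n,name)
        out[name,n]=L
        print(name,n,[(round(d["confidence"],2),np.round(d["centre"],1).tolist(),int(d["mask"].sum())) for d in L[:5]])
pickle.dump((T,Sc,out),open("obs0.pkl","wb"))
print(bot.get_obs()["time_s"])
E
```

```text
tub_low top [(0.62, [205.3, 215.4], 522)]
tub_low scene [(0.92, [303.8, 204.5], 680), (0.72, [199.7, 147.6], 452)]
tub_mid top [(0.8, [302.6, 247.8], 318), (0.77, [252.8, 203.1], 241), (0.61, [282.8, 205.5], 309)]
tub_mid scene [(0.67, [237.7, 151.1], 470), (0.61, [231.8, 177.5], 497), (0.58, [254.1, 186.7], 562)]
tub_tall top [(0.68, [130.6, 227.3], 239), (0.5, [243.6, 144.9], 317)]
tub_tall scene [(0.63, [388.4, 222.3], 467)]
lid top [(0.76, [349.2, 232.9], 699)]
lid scene [(0.68, [199.3, 148.7], 465)]
mat top [(0.73, [111.6, 171.7], 126), (0.68, [327.1, 170.3], 1076)]
mat scene [(0.91, [171.6, 192.6], 890)]
slope top [(0.85, [166.2, 157.2], 1468)]
slope scene [(0.6, [314.4, 255.7], 1316)]
sugar_jar top [(0.55, [243.2, 140.7], 313)]
sugar_jar scene [(0.78, [225.8, 235.1], 569)]
salt top [(0.53, [109.9, 171.6], 180)]
salt scene [(0.71, [388.7, 288.6], 317)]
pepper top [(0.54, [375.2, 187.4], 123)]
pepper scene [(0.61, [152.4, 157.5], 178)]
1.1
```

```bash
cat > ov.py <<'E'
from h import *
def overlay(n,im,parts,R,t,name,w=64,k=8):
    allp=np.vstack([p@R.T+t for p in parts]);uv=proj(n,allp).mean(0)
    u,v=int(uv[0]),int(uv[1]);x0=max(u-w//2,0);y0=max(v-w//2,0)
    c=cv2.resize(np.ascontiguousarray(im[y0:y0+w,x0:x0+w,::-1]),None,fx=k,fy=k,interpolation=cv2.INTER_CUBIC)
    c=cv2.convertScaleAbs(c,alpha=1.6)
    for p in parts:
        q=(proj(n,p@R.T+t)+.5-[x0,y0])*k
        for i in range(8):
            for j in range(i+1,8):
                if np.count_nonzero(np.abs(p[i]-p[j])>1e-9)==1:
                    cv2.line(c,tuple(int(a) for a in q[i]),tuple(int(a) for a in q[j]),(0,0,255),1)
    return c
E
python3 - <<'E'
from ov import *
import pickle
T,Sc,out=pickle.load(open("obs0.pkl","rb"))
sel={"tub_low":(0,0,.04),"tub_mid":(2,1,.065),"tub_tall":(0,0,.09),"lid":(0,0,.01),"mat":(1,0,.005)}
rows=[]
for k,(a,b,h) in sel.items():
    mt=out[k,"top"][a]["mask"];ms=out[k,"scene"][b]["mask"]
    p0=ray("top",out[k,"top"][a]["centre"],h/2)
    print(k,"p0",p0[:2],ray("scene",out[k,"scene"][b]["centre"],h/2)[:2])
    for mm in ({"top":mt},{"scene":ms},{"top":mt,"scene":ms}):
        x,f=fit(mm,MODELS[k],p0[:2]);print("  ",list(mm),np.round(x[:2],4),np.degrees(x[2]).round(1),round(f,3))
    R=Rz(x[2]);t=np.array([x[0],x[1],0])
    rows.append(np.vstack([overlay("top",T,MODELS[k],R,t,"",60,5),overlay("scene",Sc,MODELS[k],R,t,"",60,5)]))
    pickle.dump(x,open(f"p_{k}.pkl","wb"))
cv2.imwrite("pics/ov1.png",cv2.resize(np.hstack(rows[:3]),(800,533)));cv2.imwrite("pics/ov2.png",np.hstack(rows[3:])[:600])
E
```

```text
tub_low p0 [0.44040745 0.12163373] [0.44291904 0.11049586]
   ['top'] [0.439  0.1124] 59.6 0.099
   ['scene'] [0.4403 0.1152] -32.0 0.038
   ['top', 'scene'] [0.4394 0.1137] 59.5 0.079
tub_mid p0 [ 0.47653817 -0.1220447 ] [ 0.47858419 -0.1259828 ]
   ['top'] [ 0.4688 -0.1267] -7.2 0.072
   ['scene'] [ 0.4686 -0.1246] -17.5 0.097
   ['top', 'scene'] [ 0.4684 -0.126 ] -6.7 0.092
tub_tall p0 [0.39877561 0.34684449] [0.39471268 0.34783109]
   ['top'] [0.3986 0.3432] 19.1 0.074
   ['scene'] [0.4003 0.3455] 23.2 0.047
   ['top', 'scene'] [0.3988 0.3447] 22.5 0.077
lid p0 [ 0.39425245 -0.33987858] [ 0.39624187 -0.33184306]
   ['top'] [ 0.3941 -0.3327] -19.3 0.042
   ['scene'] [ 0.3966 -0.3297] -19.1 0.047
   ['top', 'scene'] [ 0.3951 -0.3319] -19.0 0.062
mat p0 [ 0.59568112 -0.2679601 ] [ 0.61340094 -0.25422641]
   ['top'] [ 0.605  -0.2612] 2.9 0.071
   ['scene'] [ 0.608 -0.257] -87.7 0.051
   ['top', 'scene'] [ 0.606  -0.2587] 3.4 0.082
```

View pics/ov1.png

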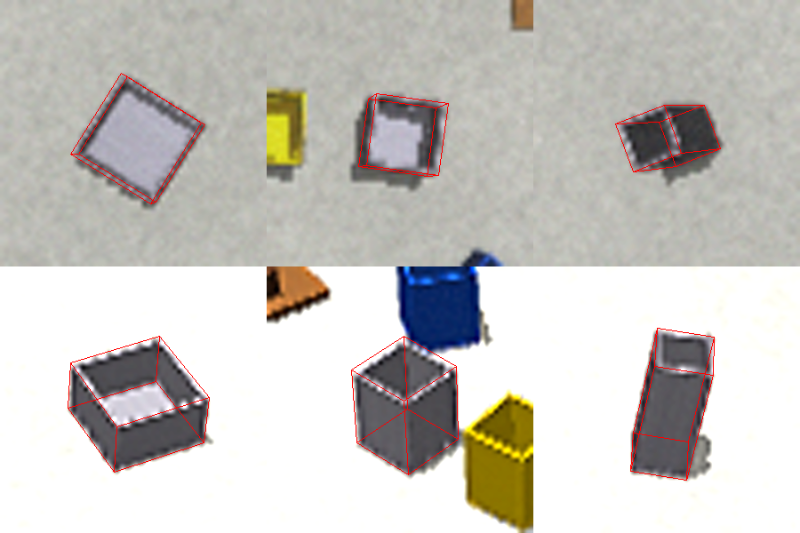

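View pics/ov2.png

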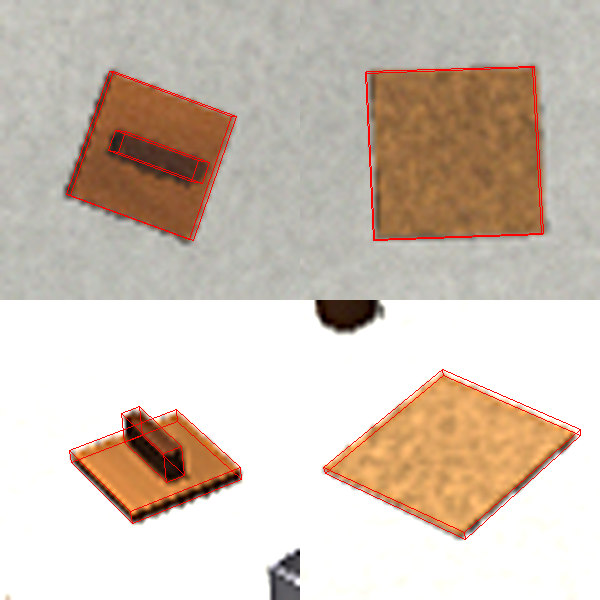

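```bash
python3 - <<'E'
from h import *
import pickle
T,Sc,out=pickle.load(open("obs0.pkl","rb"))
print(ray("top",(166,157),.05),ray("scene",(314,255),.05))
print(big("top",T,(166,157),60,6,"sl_t"),big("scene",Sc,(314,262),66,6,"sl_s"))
a=cv2.imread("pics/sl_t.png");b=cv2.imread("pics/sl_s.png")
a=cv2.convertScaleAbs(a,alpha=1.8);b=cv2.convertScaleAbs(b,alpha=1.8)
c=np.zeros((396,760,3),np.uint8);c[:360,:360]=a;c[:396,360:756]=b;cv2.imwrite("pics/sl.png",c)
for n in("top","scene"):
    m=out["slope",n][0]["mask"];ys,xs=np.nonzero(m);print(xs.min(),xs.max(),ys.min(),ys.max())
# mid candidates crop
x0,y0=235,185
c=cv2.resize(np.ascontiguousarray(T[y0:y0+80,x0:x0+90,::-1]),None,fx=7,fy=7,interpolation=cv2.INTER_CUBIC)
cv2.imwrite("pics/midcand.png",c)
E
```

```text
[0.61874983 0.24574976 0.05      ] [0.61627908 0.24620836 0.05      ]
(136, 127) (281, 229)
145 187 138 176
283 343 237 275
```

View pics/sl.png

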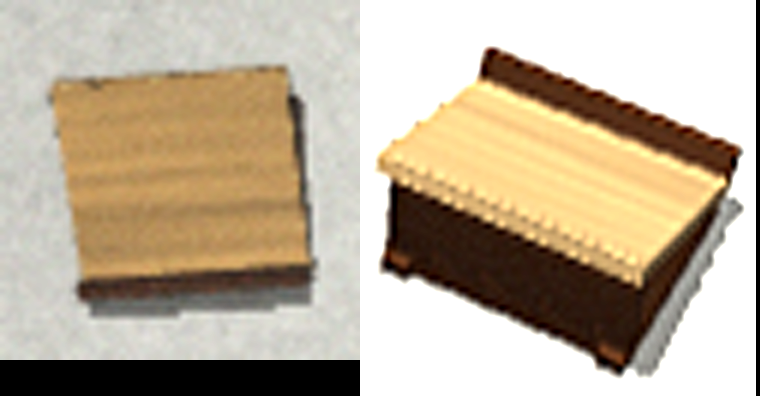

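View pics/midcand.png

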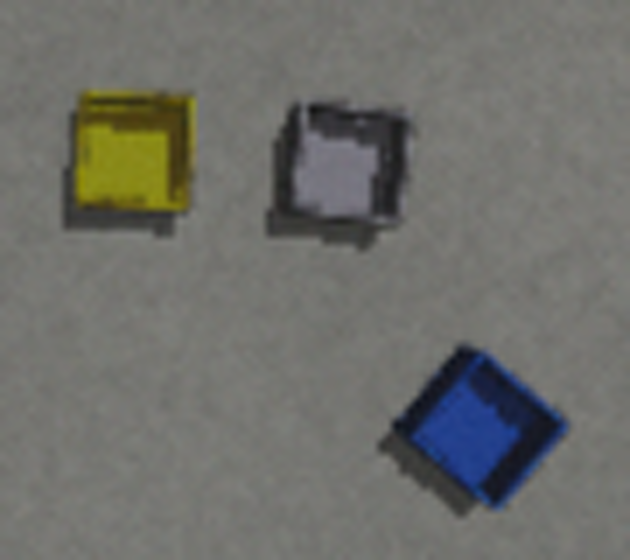

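tub_mid candidates in the top view: yellow (253,207), grey (284,209) and blue (303,245). The task calls it steel and rules out blue and yellow, and the crop shows the grey one at (284,209), so that is tub_mid. Next I fit the slope.

```bash
cat > slope.py <<'E'
from ov import *
Ry=lambda a:np.array([[np.cos(a),0,np.sin(a)],[0,1,0],[-np.sin(a),0,np.cos(a)]])
TILT=np.radians(25)
def Rs(yaw): return Rz(yaw)@Ry(-TILT)   # x up slope
def parts(t):
    b=box(.104,.12,t,-t)+[.052,0,0]; l=box(.008,.12,.014+t,-t)+[-.004,0,0]
    return b,l
def lightmask(im,win):
    hsv=cv2.cvtColor(np.ascontiguousarray(im),cv2.COLOR_RGB2HSV)
    m=(hsv[...,0]>8)&(hsv[...,0]<25)&(hsv[...,1]>75)&(hsv[...,2]>75)
    k=np.zeros(m.shape,bool);x0,x1,y0,y1=win;k[y0:y1,x0:x1]=m[y0:y1,x0:x1]
    n,lab,st,_=cv2.connectedComponentsWithStats(k.astype(np.uint8))
    return lab==1+np.argmax(st[1:,4])
WIN={"top":(138,195,130,180),"scene":(278,350,232,292)}
E
python3 - <<'E'
from slope import *
import pickle
T,Sc,out=pickle.load(open("obs0.pkl","rb"))
ims={"top":T,"scene":Sc}
ms={n:lightmask(ims[n],WIN[n]) for n in ims}
data=[]
for n,m in ms.items():
    ys,xs=np.nonzero(m);x0,x1,y0,y1=xs.min()-8,xs.max()+9,ys.min()-8,ys.max()+9
    print(n,xs.min(),xs.max(),ys.min(),ys.max(),m.sum())
    c=cv2.resize(m[y0:y1,x0:x1].astype(np.float32),None,fx=S,fy=S,interpolation=cv2.INTER_LINEAR)>.5
    data.append((n,c,np.array([x0,y0])))
def cost(p,which):
    e=0
    for n,c,off in data:
        if n not in which: continue
        b,l=parts(abs(p[3]));R=Rs(p[2]);t=np.array([p[0],p[1],.03])
        r=(render(n,[b],R,t,off,c.shape)>0)&~(render(n,[l],R,t,off,c.shape)>0)
        e+=(r^c).sum()/(r|c).sum()
    return e
for which in (["top"],["scene"],["top","scene"]):
  best=None
  for a in (-.05,.05,.12):
    s0=np.array([.575,.245,a,.006])
    s=np.vstack([s0,s0+[.005,0,0,0],s0+[0,.005,0,0],s0+[0,0,.08,0],s0+[0,0,0,.002]])
    r=minimize(cost,s0,args=(which,),method="Nelder-Mead",options=dict(initial_simplex=s,xatol=1e-5,fatol=1e-5,maxiter=400))
    if best is None or r.fun<best.fun:best=r
  p=best.x;print(which,p.round(4),np.degrees(p[2]).round(1),round(best.fun,3))
pickle.dump(p,open("p_slope.pkl","wb"))
b,l=parts(p[3])
o=[overlay(n,ims[n],[b,l],Rs(p[2]),np.array([p[0],p[1],.03]),"",66,6) for n in ims]
cv2.imwrite("pics/slov.png",np.hstack(o))
E
```

```text
top 145 187 138 173 1266
scene 284 341 242 276 1044
['top'] [0.5754 0.2411 0.0934 0.    ] 5.4 0.031
['scene'] [5.844e-01 2.432e-01 9.600e-02 4.000e-04] 5.5 0.181
['top', 'scene'] [0.5746 0.2422 0.0906 0.0047] 5.2 0.243
```

View pics/slov.png

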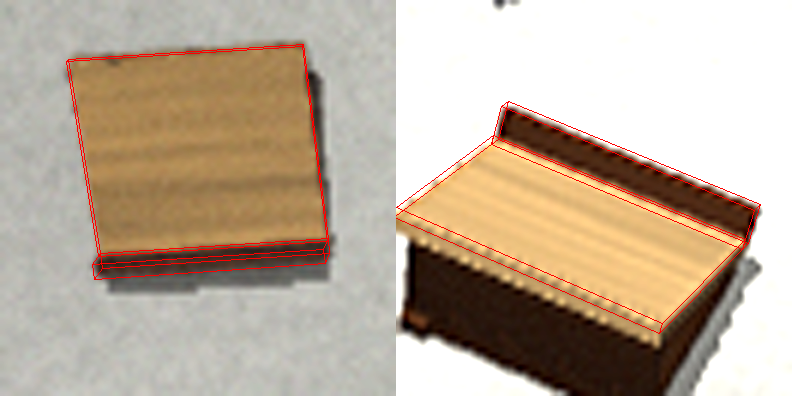

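```bash
cat > plan.py <<'E'
import sys,numpy as np
from station import bot
def plan(x,y,z,yaw=None):
    o=bot.get_obs();p=o["ee_pos"];R=o["tool_rot"];psi=np.degrees(np.arctan2(R[1,0],R[0,0]))
    if yaw is None: yaw=psi
    d=(yaw-psi+90)%180-90; yaw=psi+d
    print("t",round(o["time_s"],2),"pos",p.round(4),"yaw",round(psi,2),"open",round(o["opening"],4),"F",o["wrist_force"].round(1),"q",o["joint_positions"].round(0))
    c=np.cos(np.radians(yaw));s=np.sin(np.radians(yaw))
    v=np.array([x,y,z])-p
    print("spin units",round(-d/6,3),"| then tool shift units x,y,z",np.round([(c*v[0]+s*v[1])/.025,(s*v[0]-c*v[1])/.025,-v[2]/.025],3))
a=[float(v) if v!="-" else None for v in sys.argv[1:]]
plan(*a)
E
python3 plan.py 0.4394 0.1137 0.23 -31
```

```text
t 1.1 pos [ 0.238  -0.6049  0.2314] yaw -68.52 open 0.0852 F [-0.4 -0.4 -0.6] q [63. 23.  3. 88. -1. 69. -3.]
spin units -6.254 | then tool shift units x,y,z [ -7.898 -28.787   0.054]
```

```bash
python3 -m handwheel '[0,0,0,-0.893,1, 0,0,0,-0.893,1, 0,0,0,-0.893,1, 0,0,0,-0.893,1, 0,0,0,-0.893,1, 0,0,0,-0.893,1, 0,0,0,-0.893,1, -0.27,-0.9,0,0,1, -0.27,-1,0,0,1, -0.27,-1,0,0,1, -0.27,-1,0,0,1, -0.27,-1,0,0,1]' 60
python3 -m handwheel '[-0.27,-1,0,0,1, -0.27,-1,0,0,1, -0.27,-1,0,0,1, -0.27,-1,0,0,1, -0.27,-1,0,0,1, -0.27,-1,0,0,1, -0.27,-1,0,0,1, -0.27,-1,0,0,1, -0.27,-1,0,0,1, -0.27,-1,0,0,1, -0.27,-1,0,0,1, -0.27,-1,0,0,1]'
python3 -m handwheel '[-0.27,-1,0,0,1, -0.27,-1,0,0,1, -0.27,-1,0,0,1, -0.27,-1,0,0,1, -0.27,-1,0,0,1, -0.27,-1,0,0,1, -0.27,-1,0,0,1, -0.27,-1,0,0,1, -0.27,-1,0,0,1, -0.27,-1,0,0,1, -0.27,-1,0,0,1, -0.27,-0.9,0,0,1]'
python3 plan.py 0.4394 0.1137 0.08 -31
```

```text
time_s: 2.3
ee_pos: [0.2724, -0.4815, 0.2314]
tool_rot: [[0.857, -0.515, 0.0], [-0.515, -0.857, -0.0], [0.0, 0.0, -1.0]]
wrist_force: [-0.2, -0.1, -0.6]
opening: 0.0851
time_s: 3.5
ee_pos: [0.3576, -0.1827, 0.2315]
tool_rot: [[0.857, -0.515, 0.001], [-0.515, -0.857, -0.001], [0.001, 0.0, -1.0]]
wrist_force: [0.3, -0.2, -0.5]
opening: 0.0853
time_s: 4.7
ee_pos: [0.4416, 0.1142, 0.2316]
tool_rot: [[0.857, -0.515, 0.001], [-0.515, -0.857, -0.0], [0.001, -0.0, -1.0]]
wrist_force: [0.8, 0.5, 0.3]
opening: 0.0853
t 4.7 pos [0.4416 0.1142 0.2316] yaw -31.0 open 0.0853 F [0.8 0.5 0.3] q [ 23.   5. -45. 112.   4.  64. -54.]
spin units -0.0 | then tool shift units x,y,z [-0.064  0.064  6.063]
```

```bash
python3 -m handwheel '[-0.064,0.064,0.8,0,1, 0,0,1,0,1, 0,0,1,0,1, 0,0,1,0,1, 0,0,1,0,1, 0,0,1,0,1, 0,0,1,0,1, 0,0,0.8,0,1, 0,0,0.7,0,1, 0,0,0.5,0,1, 0,0,0.06,0,1, 0,0,0,0,1]'
python3 -c "
from station import optics,bot;import cv2
for n in ('top','scene'):
    im=optics.capture(n);cv2.imwrite('pics/g1_%s.png'%n,im[:,:,::-1])
a=cv2.imread('pics/g1_top.png')[170:260,160:260];b=cv2.imread('pics/g1_scene.png')[150:240,250:350]
import numpy as np
cv2.imwrite('pics/g1.png',cv2.resize(np.hstack([a,b]),None,fx=4,fy=4,interpolation=cv2.INTER_CUBIC))"
```

```text
time_s: 5.9
ee_pos: [0.4393, 0.1126, 0.0099]
tool_rot: [[0.857, -0.515, 0.0], [-0.515, -0.857, -0.0], [0.0, -0.0, -1.0]]
wrist_force: [0.5, 0.3, 0.8]
opening: 0.0856
```

View pics/g1.png

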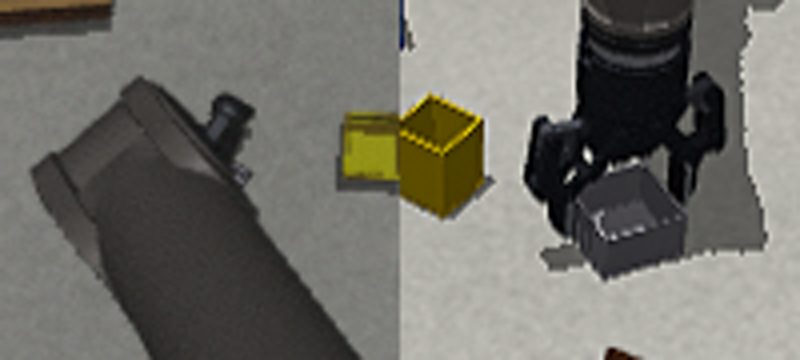

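The crop shows the fingers straddling the low tub squarely, with the tub at about scene (305,205). I close on it and lift.

```bash
python3 -m handwheel '[0,0,0,0,0, 0,0,0,0,0, 0,0,0,0,0, 0,0,0,0,0, 0,0,0,0,0, 0,0,0,0,0, 0,0,0,0,0, 0,0,0,0,0]' 40
python3 -m handwheel '[0,0,-0.3,0,0, 0,0,-0.8,0,0, 0,0,-1,0,0, 0,0,-1,0,0, 0,0,-0.9,0,0, 0,0,-0.4,0,0, 0,0,0,0,0]'
python3 plan.py 0.606 -0.259 0.12 3.4
python3 -c "
from station import optics,bot;import cv2
for n in ('scene',):
    im=optics.capture(n);cv2.imwrite('pics/g2_%s.png'%n,cv2.resize(im[130:240,230:370,::-1],None,fx=5,fy=5))"
```

```text
time_s: 6.8
ee_pos: [0.4396, 0.1127, 0.0107]
tool_rot: [[0.857, -0.515, 0.001], [-0.515, -0.857, -0.0], [0.001, -0.001, -1.0]]
wrist_force: [-1.0, -0.0, 5.3]
opening: 0.0651
time_s: 7.5
ee_pos: [0.44, 0.1125, 0.121]
tool_rot: [[0.857, -0.516, 0.003], [-0.516, -0.857, -0.0], [0.003, -0.001, -1.0]]
wrist_force: [0.2, 0.2, -2.0]
opening: 0.0655
t 7.5 pos [0.44   0.1125 0.121 ] yaw -31.04 open 0.0655 F [ 0.2  0.2 -2. ] q [ 20.  14. -45. 120.  13.  51. -63.]
spin units -5.74 | then tool shift units x,y,z [ 5.748 15.227  0.04 ]
```

View pics/g2_scene.png

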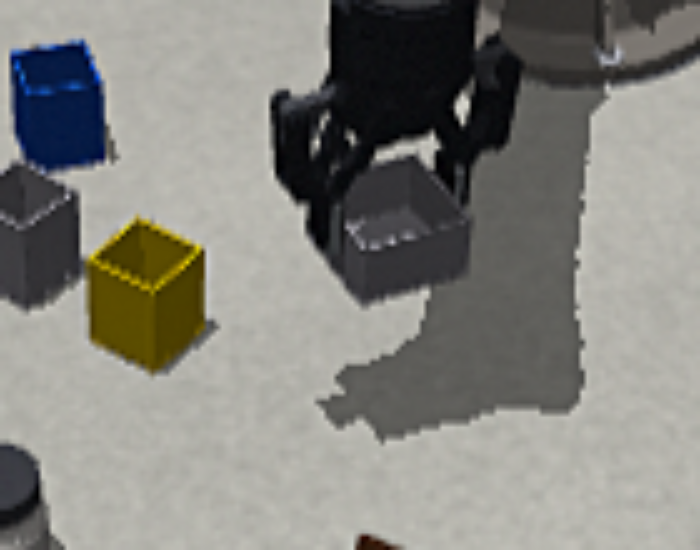

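```bash
python3 -m handwheel '[0,0,0,-0.957,0, 0,0,0,-0.957,0, 0,0,0,-0.957,0, 0,0,0,-0.957,0, 0,0,0,-0.957,0, 0,0,0,-0.955,0, 0.2,0.5,0,0,0, 0.36,0.95,0,0,0, 0.36,0.95,0,0,0, 0.36,0.95,0,0,0, 0.36,0.95,0,0,0, 0.36,0.95,0,0,0]'
python3 -m handwheel '[0.36,0.95,0,0,0, 0.36,0.95,0,0,0, 0.36,0.95,0,0,0, 0.36,0.95,0,0,0, 0.36,0.95,0,0,0, 0.36,0.95,0,0,0, 0.36,0.95,0,0,0, 0.36,0.95,0,0,0, 0.36,0.95,0,0,0, 0.36,0.95,0,0,0, 0.15,0.45,0,0,0, 0,0,0,0,0]'
python3 plan.py 0.606 -0.259 0.016 3.4
python3 -c "
from station import optics,bot;import cv2
for n in ('scene',):
    im=optics.capture(n);cv2.imwrite('pics/g3_%s.png'%n,cv2.resize(im[110:230,110:250,::-1],None,fx=5,fy=5))"
```

```text
time_s: 8.75
ee_pos: [0.4965, -0.0179, 0.1187]
tool_rot: [[0.998, 0.056, -0.002], [0.056, -0.998, -0.0], [-0.002, 0.0, -1.0]]
wrist_force: [0.3, -0.1, -2.0]
opening: 0.0657
time_s: 9.95
ee_pos: [0.6043, -0.2611, 0.1182]
tool_rot: [[0.998, 0.055, -0.002], [0.055, -0.999, -0.0], [-0.002, 0.0, -1.0]]
wrist_force: [-0.3, -0.4, -2.7]
opening: 0.0651
t 9.95 pos [ 0.6043 -0.2611  0.1182] yaw 3.14 open 0.0651 F [-0.3 -0.4 -2.7] q [ 47.  34. -39.  92.  23.  62.   5.]
spin units -0.044 | then tool shift units x,y,z [ 0.073 -0.08   4.089]
```

View pics/g3_scene.png

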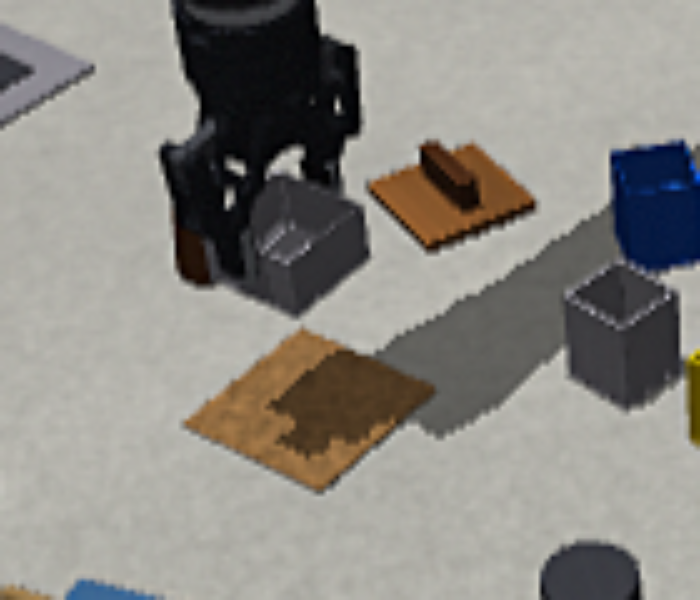

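```bash
python3 -m handwheel '[0.073,-0.08,0.4,-0.044,0, 0,0,0.9,0,0, 0,0,0.9,0,0, 0,0,0.8,0,0, 0,0,0.5,0,0, 0,0,0.2,0,0, 0,0,0.1,0,0, 0,0,0,0,0]'
python3 plan.py 0.606 -0.259 0.0155 3.4
```

```text
time_s: 10.8
ee_pos: [0.6074, -0.2559, 0.0253]
tool_rot: [[0.998, 0.065, 0.001], [0.065, -0.998, -0.0], [0.001, 0.0, -1.0]]
wrist_force: [-0.5, -0.0, -2.5]
opening: 0.065
t 10.8 pos [ 0.6074 -0.2559  0.0253] yaw 3.71 open 0.065 F [-0.5 -0.  -2.5] q [ 44.  40. -36.  96.  28.  54.   1.]
spin units 0.052 | then tool shift units x,y,z [-0.065  0.12   0.394]
```

```bash
python3 -m handwheel '[-0.06,0.12,0.1,0.04,0, 0,0,0.1,0,0, 0,0,0.06,0,0, 0,0,0,0,0, 0,0,0,0,0]'
python3 plan.py 0.606 -0.259 0.0155 3.4
```

```text
time_s: 11.3
ee_pos: [0.6057, -0.2592, 0.0184]
tool_rot: [[0.998, 0.06, 0.0], [0.06, -0.998, -0.0], [0.0, 0.0, -1.0]]
wrist_force: [0.4, 0.0, -0.5]
opening: 0.0654
t 11.3 pos [ 0.6057 -0.2592  0.0184] yaw 3.45 open 0.0654 F [ 0.4  0.  -0.5] q [ 45.  40. -36.  96.  28.  53.   1.]
spin units 0.008 | then tool shift units x,y,z [ 0.013 -0.008  0.115]
```

```bash
python3 -m handwheel '[0.01,0,0.05,0,0, 0,0,0,0,0, 0,0,0,0,0]'
python3 -m handwheel '[0,0,0.04,0,0, 0,0,0,0,0, 0,0,0,0,0]'
```

```text
time_s: 11.6
ee_pos: [0.6059, -0.2592, 0.017]
tool_rot: [[0.998, 0.06, -0.0], [0.06, -0.998, -0.0], [-0.0, 0.0, -1.0]]
wrist_force: [-0.4, 0.3, -2.1]
opening: 0.0657
time_s: 11.9
ee_pos: [0.6058, -0.2593, 0.016]
tool_rot: [[0.998, 0.06, -0.0], [0.06, -0.998, -0.0], [-0.0, 0.0, -1.0]]
wrist_force: [-0.6, 0.9, -2.4]
opening: 0.0653
```

```bash
python3 -m handwheel '[0,0,0.04,0,0, 0,0,0,0,0, 0,0,0,0,0]'
python3 -m handwheel '[0,0,0.04,0,0, 0,0,0,0,0, 0,0,0,0,0]'
```

```text
time_s: 12.2
ee_pos: [0.606, -0.2593, 0.0158]
tool_rot: [[0.998, 0.06, 0.0], [0.06, -0.998, -0.001], [0.0, 0.001, -1.0]]
wrist_force: [-3.1, 1.1, 5.1]
opening: 0.0653
time_s: 12.5
ee_pos: [0.606, -0.2593, 0.0158]
tool_rot: [[0.998, 0.06, -0.0], [0.06, -0.998, -0.001], [-0.0, 0.001, -1.0]]
wrist_force: [-5.3, 1.0, 10.6]
opening: 0.0655
```

```bash
python3 -m handwheel '[0,0,-0.05,0,0, 0,0,0,0,0.8, 0,0,0,0,1, 0,0,0,0,1, 0,0,0,0,1, 0,0,0,0,1, 0,0,-0.5,0,1, 0,0,-1,0,1, 0,0,-1,0,1, 0,0,-1,0,1, 0,0,-1,0,1, 0,0,-1,0,1]'
python3 plan.py 0.4684 -0.126 0.15 -7
```

```text
time_s: 13.7
ee_pos: [0.6061, -0.2591, 0.155]
tool_rot: [[0.998, 0.06, 0.001], [0.06, -0.998, -0.001], [0.001, 0.001, -1.0]]
wrist_force: [-0.4, -0.2, 0.2]
opening: 0.0856
t 13.7 pos [ 0.6061 -0.2591  0.155 ] yaw 3.46 open 0.0856 F [-0.4 -0.2  0.2] q [ 47.  32. -40.  91.  22.  65.   6.]
spin units 1.744 | then tool shift units x,y,z [-6.114 -4.613  0.199]
```

```bash
python3 -m handwheel '[0,0,0,0.872,1, 0,0,0,0.872,1, -0.4,-0.3,0,0,1, -0.87,-0.66,0,0,1, -0.87,-0.66,0,0,1, -0.87,-0.66,0,0,1, -0.87,-0.66,0,0,1, -0.87,-0.66,0,0,1, -0.87,-0.66,0,0,1, -0.47,-0.34,0,0,1, 0,0,0,0,1, 0,0,0,0,1]'
python3 plan.py 0.4684 -0.126 0.044 -7
python3 - <<'E'
from ov import *
import pickle
T=optics.capture("top");Sc=optics.capture("scene")
L=nets.outline_of("top","tub_low");print([(d["centre"],d["confidence"],d["mask"].sum()) for d in L])
cv2.imwrite("pics/l1.png",np.hstack([overlay(n,im,[MODELS["tub_low"][0]+[0,0,.005],MODELS["mat"][0]],Rz(np.radians(3.4)),np.array([.606,-.259,0]),"",66,6) for n,im in(("top",T),("scene",Sc))]))
pickle.dump((T,Sc,L),open("obs1.pkl","wb"))
E
```

```text
time_s: 14.9
ee_pos: [0.4698, -0.1274, 0.1535]
tool_rot: [[0.992, -0.123, 0.002], [-0.123, -0.992, -0.001], [0.002, 0.001, -1.0]]
wrist_force: [0.0, -0.8, 0.2]
opening: 0.0854
t 14.9 pos [ 0.4698 -0.1274  0.1535] yaw -7.04 open 0.0854 F [ 0.  -0.8  0.2] q [ 48.  14. -44. 114.  12.  56.  -8.]
spin units -0.006 | then tool shift units x,y,z [-0.064 -0.047  4.38 ]
[([325.2, 167.2], 0.9, np.int64(506)), ([349.2, 231.0], 0.67, np.int64(534))]
```

View pics/l1.png

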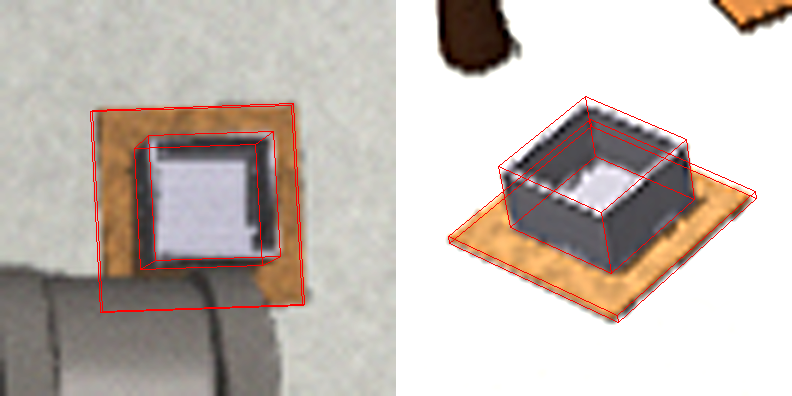

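```bash
python3 -m handwheel '[-0.064,-0.047,0.7,0,1, 0,0,1,0,1, 0,0,1,0,1, 0,0,0.9,0,1, 0,0,0.6,0,1, 0,0,0.3,0,1, 0,0,0,0,1, 0,0,0,0,1]'
python3 -c "
from station import optics,bot;import cv2
im=optics.capture('scene');cv2.imwrite('pics/g4.png',cv2.resize(im[110:230,180:300,::-1],None,fx=5,fy=5))"
python3 plan.py 0.4684 -0.126 0.041 -7
```

```text
time_s: 15.85
ee_pos: [0.4682, -0.1253, 0.0409]
tool_rot: [[0.992, -0.122, 0.001], [-0.122, -0.992, -0.0], [0.001, 0.0, -1.0]]
wrist_force: [0.5, -0.5, -0.0]
opening: 0.085
t 15.9 pos [ 0.4684 -0.1253  0.0412] yaw -7.02 open 0.0853 F [-0.2  0.6  0.3] q [ 43.  24. -39. 120.  22.  43. -17.]
spin units -0.004 | then tool shift units x,y,z [0.004 0.026 0.007]
```

View pics/g4.png

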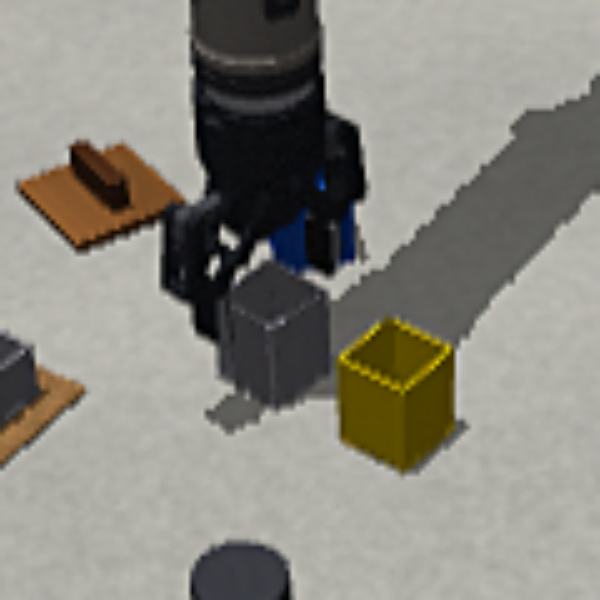

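The crop shows the fingers straddling the grey mid tub (scene ~(234,177)), clear of the blue and yellow ones. I close and lift.

```bash
python3 -m handwheel '[0,0,0,0,0, 0,0,0,0,0, 0,0,0,0,0, 0,0,0,0,0, 0,0,0,0,0, 0,0,0,0,0, 0,0,0,0,0, 0,0,0,0,0, 0,0,0,0,0]' 40
python3 -m handwheel '[0,0,-0.3,0,0, 0,0,-0.8,0,0, 0,0,-1,0,0, 0,0,-1,0,0, 0,0,-0.9,0,0, 0,0,-0.5,0,0, 0,0,0,0,0, 0,0,0,0,0]'
python3 plan.py 0.606 -0.2593 0.15 3.45
python3 - <<'E'
from h import *
im=optics.capture("scene");cv2.imwrite("pics/g5.png",cv2.resize(im[90:210,180:300,::-1],None,fx=5,fy=5))
E
```

```text
time_s: 16.8
ee_pos: [0.4681, -0.1254, 0.0411]
tool_rot: [[0.993, -0.122, 0.001], [-0.122, -0.993, -0.001], [0.001, 0.001, -1.0]]
wrist_force: [0.1, 1.0, 5.7]
opening: 0.049
time_s: 17.6
ee_pos: [0.4666, -0.1252, 0.1521]
tool_rot: [[0.992, -0.122, -0.001], [-0.122, -0.992, 0.0], [-0.001, 0.0, -1.0]]
wrist_force: [0.2, -0.8, -2.7]
opening: 0.0493
t 17.6 pos [ 0.4666 -0.1252  0.1521] yaw -7.02 open 0.0493 F [ 0.2 -0.8 -2.7] q [ 49.  14. -44. 115.  12.  56.  -8.]
spin units -1.746 | then tool shift units x,y,z [5.244 5.692 0.082]
```

View pics/g5.png

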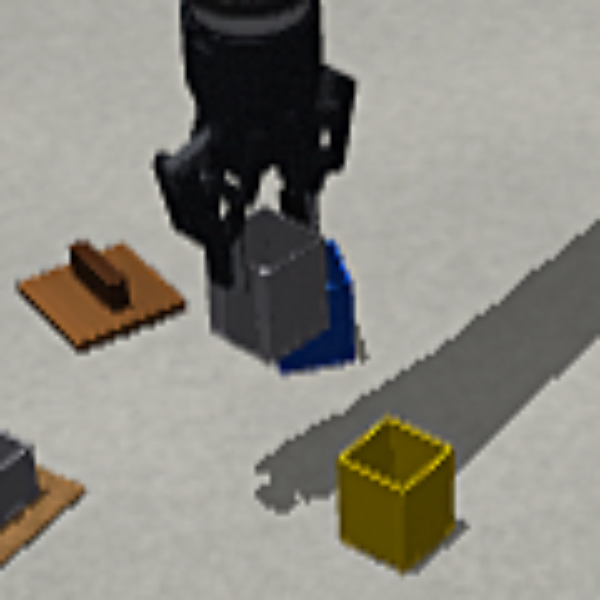

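```bash
python3 -m handwheel '[0,0,0,-0.873,0, 0,0,0,-0.873,0, 0.37,0.41,0,0,0, 0.75,0.813,0,0,0, 0.75,0.813,0,0,0, 0.75,0.813,0,0,0, 0.75,0.813,0,0,0, 0.75,0.813,0,0,0, 0.75,0.813,0,0,0, 0.37,0.41,0,0,0, 0,0,0,0,0, 0,0,0,0,0]'
python3 plan.py 0.606 -0.2593 0.06 3.45
python3 - <<'E'
from h import *
im=optics.capture("scene");cv2.imwrite("pics/g6.png",cv2.resize(im[110:230,110:250,::-1],None,fx=5,fy=5))
E
```

```text
time_s: 18.85
ee_pos: [0.6062, -0.2593, 0.1513]
tool_rot: [[0.998, 0.059, -0.002], [0.059, -0.998, 0.001], [-0.002, -0.001, -1.0]]
wrist_force: [-0.4, -0.2, -1.4]
opening: 0.0491
t 18.85 pos [ 0.6062 -0.2593  0.1513] yaw 3.38 open 0.0491 F [-0.4 -0.2 -1.4] q [ 47.  32. -40.  91.  22.  65.   6.]
spin units -0.012 | then tool shift units x,y,z [-0.008 -0.     3.651]
```

View pics/g6.png

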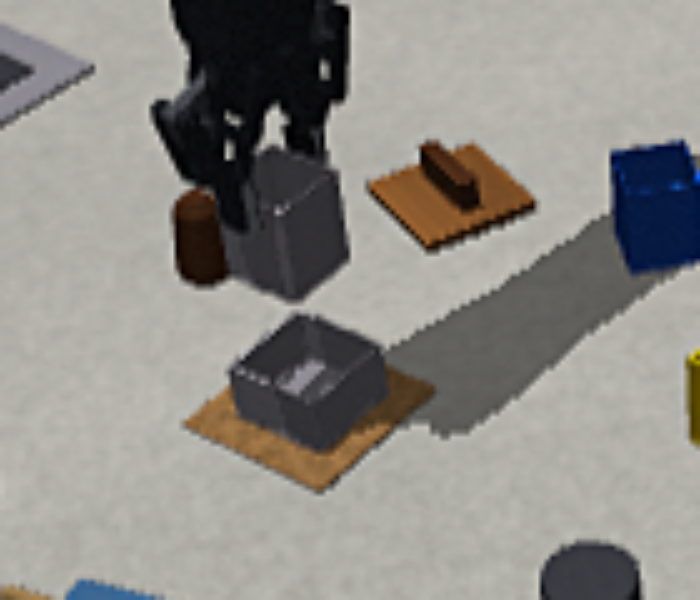

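```bash
python3 -m handwheel '[-0.008,0,0.6,0,0, 0,0,0.8,0,0, 0,0,0.7,0,0, 0,0,0.4,0,0, 0,0,0.2,0,0, 0,0,0.1,0,0, 0,0,0,0,0]'
python3 - <<'E'
from ov import *
im=optics.capture("scene")
o=bot.get_obs();p=o["ee_pos"]
c=overlay("scene",im,[MODELS["tub_mid"][0]+[p[0],p[1],p[2]-.041],MODELS["tub_low"][0]+[.606,-.2593,.005]],np.eye(3),np.zeros(3),"",66,8) if 0 else None
R=Rz(np.radians(3.45))
c=overlay("scene",im,[MODELS["tub_mid"][0]+[0,0,p[2]-.041],MODELS["tub_low"][0]+[0,0,.005]],R,np.array([.606,-.2593,0]),"",70,8)
cv2.imwrite("pics/g7.png",c)
E
```

```text
time_s: 19.6
ee_pos: [0.6068, -0.2594, 0.083]
tool_rot: [[0.998, 0.06, 0.001], [0.06, -0.998, -0.0], [0.001, 0.0, -1.0]]
wrist_force: [-0.1, -0.0, -1.7]
opening: 0.0493
```

View pics/g7.png

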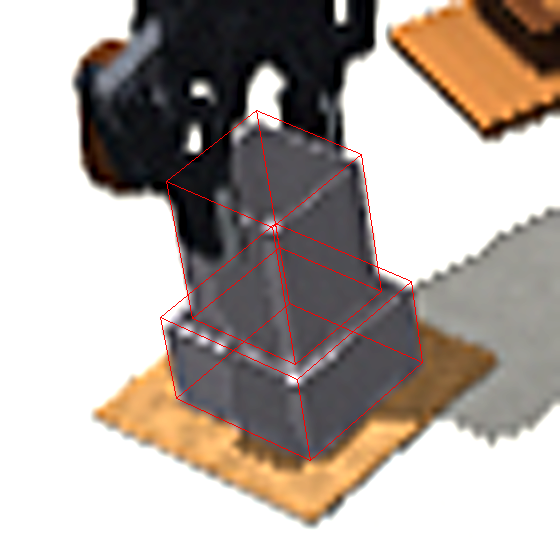

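```bash
python3 -m handwheel '[-0.02,0,0.4,0,0, 0,0,0.4,0,0, 0,0,0.25,0,0, 0,0,0.05,0,0, 0,0,0,0,0, 0,0,0,0,0]'
python3 -m handwheel '[0,0,0.06,0,0, 0,0,0.04,0,0, 0,0,0,0,0, 0,0,0,0,0]'
python3 -m handwheel '[0,0,0.04,0,0, 0,0,0,0,0, 0,0,0,0,0]'
```

```text
time_s: 20.25
ee_pos: [0.6063, -0.2595, 0.0555]
tool_rot: [[0.998, 0.06, 0.001], [0.06, -0.998, -0.0], [0.001, 0.0, -1.0]]
wrist_force: [-0.4, 0.2, -1.3]
opening: 0.0493
time_s: 20.65
ee_pos: [0.606, -0.2595, 0.0529]
tool_rot: [[0.998, 0.06, 0.0], [0.06, -0.998, -0.0], [0.0, 0.0, -1.0]]
wrist_force: [-0.0, 0.0, -2.1]
opening: 0.0493
time_s: 20.95
ee_pos: [0.606, -0.2595, 0.0518]
tool_rot: [[0.998, 0.06, -0.0], [0.06, -0.998, -0.0], [-0.0, 0.0, -1.0]]
wrist_force: [-0.3, 0.2, -0.5]
opening: 0.0494
```

```bash
python3 -m handwheel '[0,0,0.06,0,0, 0,0,0,0,0, 0,0,0,0,0]'
python3 -m handwheel '[0,0,0.04,0,0, 0,0,0,0,0, 0,0,0,0,0]'
python3 -m handwheel '[0,0,0.04,0,0, 0,0,0,0,0, 0,0,0,0,0]'
```

```text
time_s: 21.25
ee_pos: [0.606, -0.2595, 0.0502]
tool_rot: [[0.998, 0.06, -0.0], [0.06, -0.998, -0.0], [-0.0, 0.0, -1.0]]
wrist_force: [0.9, -0.3, -1.3]
opening: 0.0492
time_s: 21.55
ee_pos: [0.606, -0.2594, 0.0493]
tool_rot: [[0.998, 0.06, 0.0], [0.06, -0.998, -0.0], [0.0, 0.0, -1.0]]
wrist_force: [0.5, -0.2, -1.4]
opening: 0.0491
time_s: 21.85
ee_pos: [0.6061, -0.2595, 0.0491]
tool_rot: [[0.998, 0.06, 0.0], [0.06, -0.998, -0.0], [0.0, 0.0, -1.0]]
wrist_force: [-2.2, 1.0, 5.9]
opening: 0.0493
```

```bash
python3 -m handwheel '[0,0,-0.03,0,0, 0,0,0,0,0.6, 0,0,0,0,0.7, 0,0,0,0,0.8, 0,0,0,0,1, 0,0,0,0,1, 0,0,-0.5,0,1, 0,0,-1,0,1, 0,0,-1,0,1, 0,0,-1,0,1, 0,0,-1,0,1, 0,0,-1,0,1]'
python3 plan.py 0.3988 0.3440 0.19 22
```

```text
time_s: 23.05
ee_pos: [0.6062, -0.2593, 0.1887]
tool_rot: [[0.998, 0.061, 0.001], [0.061, -0.998, -0.001], [0.001, 0.001, -1.0]]
wrist_force: [-0.1, 0.1, -0.2]
opening: 0.0856
t 23.05 pos [ 0.6062 -0.2593  0.1887] yaw 3.48 open 0.0856 F [-0.1  0.1 -0.2] q [ 48.  30. -41.  89.  20.  69.   7.]
spin units -3.087 | then tool shift units x,y,z [  1.349 -25.483  -0.051]
```

```bash
python3 -m handwheel '[0,0,0,-0.77,1, 0,0,0,-0.77,1, 0,0,0,-0.77,1, 0,0,0,-0.77,1, 0.05,-0.5,0,0,1, 0.05,-1,0,0,1, 0.05,-1,0,0,1, 0.05,-1,0,0,1, 0.05,-1,0,0,1, 0.05,-1,0,0,1, 0.05,-1,0,0,1, 0.05,-1,0,0,1]'
python3 -m handwheel '[0.05,-1,0,0,1, 0.05,-1,0,0,1, 0.05,-1,0,0,1, 0.05,-1,0,0,1, 0.05,-1,0,0,1, 0.05,-1,0,0,1, 0.05,-1,0,0,1, 0.05,-1,0,0,1, 0.05,-1,0,0,1, 0.05,-1,0,0,1, 0.05,-1,0,0,1, 0.05,-1,0,0,1]'
python3 -m handwheel '[0.05,-1,0,0,1, 0.05,-1,0,0,1, 0.05,-1,0,0,1, 0.05,-1,0,0,1, 0.05,-1,0,0,1, 0.05,-0.9,0,0,1, 0,0,0,0,1]'
python3 plan.py 0.3988 0.344 0.15 22
python3 - <<'E'
from ov import *
im=optics.capture("scene");T=optics.capture("top")
cv2.imwrite("pics/g8.png",cv2.resize(np.hstack([im[140:240,110:230,::-1],im[170:270,330:450,::-1]]),None,fx=3.3,fy=3.3))
import pickle;pickle.dump((T,im),open("obs2.pkl","wb"))
E
```

```text
time_s: 24.25
ee_pos: [0.5444, -0.0797, 0.1871]
tool_rot: [[0.928, 0.373, 0.0], [0.373, -0.928, -0.0], [0.0, 0.001, -1.0]]
wrist_force: [1.2, 0.1, 0.5]
opening: 0.0852
time_s: 25.45
ee_pos: [0.4457, 0.2036, 0.187]
tool_rot: [[0.928, 0.373, 0.001], [0.373, -0.928, -0.001], [0.0, 0.001, -1.0]]
wrist_force: [0.6, 0.2, -0.0]
opening: 0.0856
time_s: 26.15
ee_pos: [0.3958, 0.3457, 0.1875]
tool_rot: [[0.926, 0.378, 0.0], [0.378, -0.926, 0.003], [0.001, -0.002, -1.0]]
wrist_force: [-0.5, 0.3, 0.1]
opening: 0.0852
t 26.15 pos [0.3958 0.3457 0.1875] yaw 22.23 open 0.0852 F [-0.5  0.3  0.1] q [  3.  20. -59. 107.  19.  63. -41.]
spin units 0.039 | then tool shift units x,y,z [0.086 0.106 1.5  ]
```

View pics/g8.png

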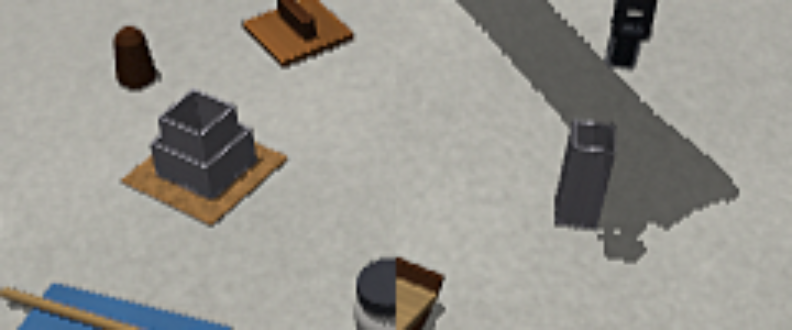

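```bash
python3 -m handwheel '[0.086,0.106,0.7,0.039,1, 0,0,1,0,1, 0,0,1,0,1, 0,0,1,0,1, 0,0,0.7,0,1, 0,0,0.4,0,1, 0,0,0,0,1, 0,0,0,0,1]'
python3 -c "
from station import optics,bot;import cv2
im=optics.capture('scene');cv2.imwrite('pics/g9.png',cv2.resize(im[150:260,330:450,::-1],None,fx=5,fy=5))"
python3 plan.py 0.3988 0.344 0.067 22
```

```text
time_s: 27.05
ee_pos: [0.4024, 0.3404, 0.0672]
tool_rot: [[0.929, 0.37, 0.001], [0.37, -0.929, 0.001], [0.001, -0.0, -1.0]]
wrist_force: [0.8, 0.2, 0.4]
opening: 0.0851
t 27.1 pos [0.4025 0.3406 0.0675] yaw 21.69 open 0.0853 F [0.6 0.3 0. ] q [ -3.  29. -52. 113.  30.  52. -49.]
spin units -0.052 | then tool shift units x,y,z [-0.088 -0.181  0.02 ]
```

View pics/g9.png

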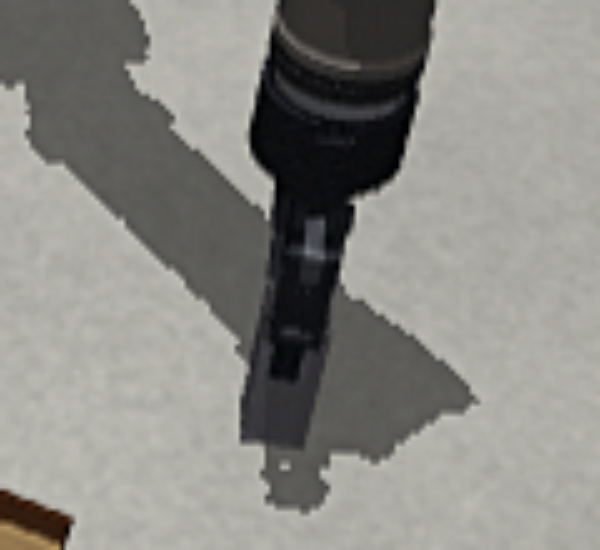

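```bash
python3 -m handwheel '[-0.088,-0.18,0,0,1, 0,0,0,0,1, 0,0,0,0,0, 0,0,0,0,0, 0,0,0,0,0, 0,0,0,0,0, 0,0,0,0,0, 0,0,0,0,0, 0,0,0,0,0, 0,0,0,0,0, 0,0,0,0,0, 0,0,0,0,0]' 40
python3 -m handwheel '[0,0,-0.3,0,0, 0,0,-0.8,0,0, 0,0,-1,0,0, 0,0,-1,0,0, 0,0,-0.9,0,0, 0,0,-0.6,0,0, 0,0,-0.2,0,0, 0,0,0,0,0]'
python3 plan.py 0.606 -0.2595 0.19 3.45
python3 - <<'E'
from ov import *
import pickle
im=optics.capture("scene");T0,S0=pickle.load(open("obs2.pkl","rb"))
R=Rz(np.radians(3.45))
c=overlay("scene",S0,[MODELS["tub_mid"][0]+[0,0,.008],MODELS["tub_low"][0]+[0,0,.005]],R,np.array([.606,-.2593,0]),"",60,6)
d=cv2.resize(im[110:220,330:440,::-1],(360,360))
cv2.imwrite("pics/g10.png",np.hstack([c,d]))
E
```

```text
time_s: 28.3
ee_pos: [0.3985, 0.3436, 0.0667]
tool_rot: [[0.929, 0.37, 0.001], [0.37, -0.929, 0.0], [0.001, 0.0, -1.0]]
wrist_force: [1.8, -0.1, 3.8]
opening: 0.0338
time_s: 29.1
ee_pos: [0.3981, 0.3432, 0.1865]
tool_rot: [[0.929, 0.37, 0.0], [0.37, -0.929, -0.0], [0.0, 0.0, -1.0]]
wrist_force: [-0.4, 0.0, -1.7]
opening: 0.0335
t 29.1 pos [0.3981 0.3432 0.1865] yaw 21.69 open 0.0335 F [-0.4  0.  -1.7] q [  3.  20. -59. 107.  20.  64. -42.]
spin units 3.041 | then tool shift units x,y,z [ 6.85  24.566 -0.14 ]
```

View pics/g10.png

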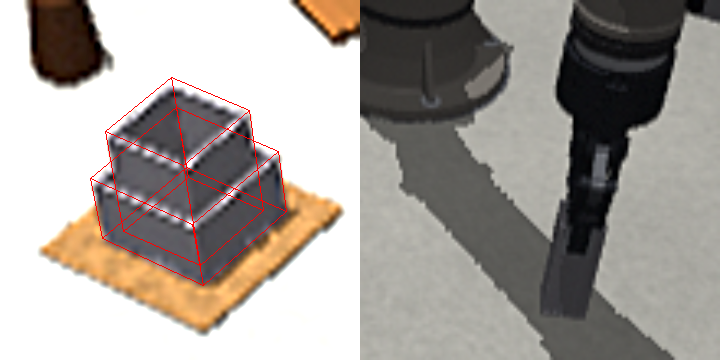

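```bash
python3 -m handwheel '[0,0,-0.05,0.76,0, 0,0,-0.05,0.76,0, 0,0,-0.04,0.76,0, 0,0,0,0.76,0, 0.14,0.5,0,0,0, 0.279,1,0,0,0, 0.279,1,0,0,0, 0.279,1,0,0,0, 0.279,1,0,0,0, 0.279,1,0,0,0, 0.279,1,0,0,0, 0.279,1,0,0,0]'
python3 -m handwheel '[0.279,1,0,0,0, 0.279,1,0,0,0, 0.279,1,0,0,0, 0.279,1,0,0,0, 0.279,1,0,0,0, 0.279,1,0,0,0, 0.279,1,0,0,0, 0.279,1,0,0,0, 0.279,1,0,0,0, 0.279,1,0,0,0, 0.279,1,0,0,0, 0.279,1,0,0,0]'
python3 -m handwheel '[0.279,1,0,0,0, 0.279,1,0,0,0, 0.279,1,0,0,0, 0.279,1,0,0,0, 0.2,0.7,0,0,0, 0.1,0.36,0,0,0, 0,0,0,0,0, 0,0,0,0,0]'
python3 plan.py 0.606 -0.2595 0.10 3.45
python3 - <<'E'
from ov import *
im=optics.capture("scene");p=bot.get_obs()["ee_pos"]
R=Rz(np.radians(3.45))
c=overlay("scene",im,[MODELS["tub_tall"][0]+[0,0,p[2]-.067],MODELS["tub_mid"][0]+[0,0,.008]],R,np.array([p[0],p[1],0]),"",80,7)
cv2.imwrite("pics/g11.png",c)
E
```

```text
time_s: 30.35
ee_pos: [0.4614, 0.1568, 0.189]
tool_rot: [[0.998, 0.062, -0.002], [0.062, -0.998, -0.001], [-0.002, 0.001, -1.0]]
wrist_force: [0.8, 0.1, -1.6]
opening: 0.034
time_s: 31.55
ee_pos: [0.5623, -0.1372, 0.1888]
tool_rot: [[0.998, 0.062, -0.003], [0.062, -0.998, 0.0], [-0.003, -0.0, -1.0]]
wrist_force: [0.5, 0.3, -0.5]
opening: 0.0337
time_s: 32.35
ee_pos: [0.6058, -0.2581, 0.1895]
tool_rot: [[0.998, 0.062, -0.001], [0.062, -0.998, 0.001], [-0.001, -0.001, -1.0]]
wrist_force: [-0.1, 0.7, -1.7]
opening: 0.0339
t 32.35 pos [ 0.6058 -0.2581  0.1895] yaw 3.55 open 0.0339 F [-0.1  0.7 -1.7] q [ 47.  30. -39.  89.  19.  69.   8.]
spin units 0.016 | then tool shift units x,y,z [0.004 0.058 3.579]
```

View pics/g11.png

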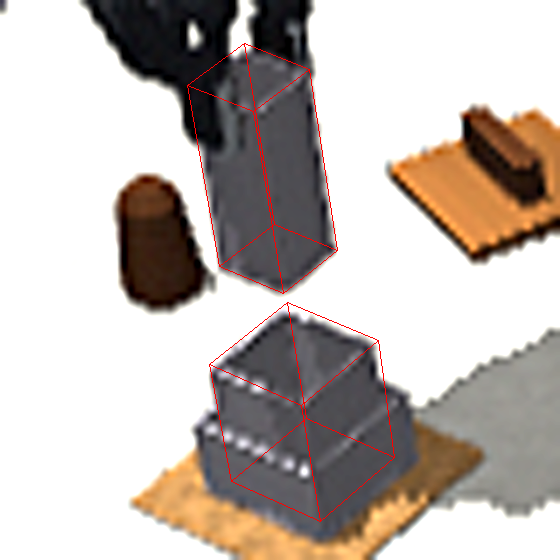

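```bash
python3 -m handwheel '[0.004,0.058,0.5,0,0, 0,0,0.6,0,0, 0,0,0.4,0,0, 0,0,0,0,0, 0,0,0,0,0]'
python3 plan.py 0.606 -0.2595 0.085 3.45
```

```text
time_s: 32.9
ee_pos: [0.6064, -0.2603, 0.152]
tool_rot: [[0.998, 0.061, -0.001], [0.061, -0.998, 0.0], [-0.001, -0.0, -1.0]]
wrist_force: [0.4, 0.2, -0.9]
opening: 0.0338
t 32.9 pos [ 0.6064 -0.2603  0.152 ] yaw 3.49 open 0.0338 F [ 0.4  0.2 -0.9] q [ 46.  32. -38.  91.  21.  65.   7.]
spin units 0.006 | then tool shift units x,y,z [-0.014 -0.033  2.679]
```

```bash
python3 -m handwheel '[-0.014,-0.03,0.4,0,0, 0,0,0.5,0,0, 0,0,0.5,0,0, 0,0,0.5,0,0, 0,0,0.4,0,0, 0,0,0.3,0,0, 0,0,0.08,0,0, 0,0,0,0,0, 0,0,0,0,0]'
python3 -m handwheel '[0,0,0.1,0,0, 0,0,0.05,0,0, 0,0,0,0,0, 0,0,0,0,0]'
```

```text
time_s: 33.8
ee_pos: [0.6067, -0.2599, 0.0861]
tool_rot: [[0.998, 0.06, 0.001], [0.06, -0.998, -0.0], [0.001, 0.0, -1.0]]
wrist_force: [0.4, 0.7, -1.0]
opening: 0.0336
time_s: 34.2
ee_pos: [0.6062, -0.2599, 0.0819]
tool_rot: [[0.998, 0.06, 0.0], [0.06, -0.998, -0.0], [0.0, 0.0, -1.0]]
wrist_force: [0.3, 0.5, -0.9]
opening: 0.0337
```

```bash
python3 -m handwheel '[0,0,0.1,0,0, 0,0,0,0,0, 0,0,0,0,0]'
python3 -m handwheel '[0,0,0.05,0,0, 0,0,0,0,0, 0,0,0,0,0]'
python3 -m handwheel '[0,0,0.04,0,0, 0,0,0,0,0, 0,0,0,0,0]'
```

```text
time_s: 34.5
ee_pos: [0.6061, -0.2598, 0.0792]
tool_rot: [[0.998, 0.06, -0.0], [0.06, -0.998, 0.0], [-0.0, -0.0, -1.0]]
wrist_force: [-0.3, 0.3, 0.0]
opening: 0.0337
time_s: 34.8
ee_pos: [0.6062, -0.2598, 0.078]
tool_rot: [[0.998, 0.06, -0.0], [0.06, -0.998, -0.0], [-0.0, 0.0, -1.0]]
wrist_force: [0.1, 0.0, -1.7]
opening: 0.0337
time_s: 35.1
ee_pos: [0.6065, -0.2599, 0.0777]
tool_rot: [[0.998, 0.06, 0.0], [0.06, -0.998, -0.0], [0.0, 0.0, -1.0]]
wrist_force: [-1.9, 0.2, 4.1]
opening: 0.0337
```

```bash
python3 -m handwheel '[0,0,-0.03,0,0, 0,0,0,0,0.45, 0,0,0,0,0.6, 0,0,0,0,0.8, 0,0,0,0,1, 0,0,0,0,1, 0,0,-0.5,0,1, 0,0,-1,0,1, 0,0,-1,0,1, 0,0,-1,0,1, 0,0,-1,0,1, 0,0,0,0,1]'
python3 plan.py 0.3951 -0.3319 0.18 -19
```

```text
time_s: 36.3
ee_pos: [0.6091, -0.2601, 0.1957]
tool_rot: [[0.998, 0.06, 0.008], [0.06, -0.998, -0.003], [0.008, 0.004, -1.0]]
wrist_force: [0.4, 0.8, 0.5]
opening: 0.0854
t 36.3 pos [ 0.6091 -0.2601  0.1957] yaw 3.47 open 0.0854 F [0.4 0.8 0.5] q [ 47.  29. -39.  88.  19.  69.   8.]
spin units 3.745 | then tool shift units x,y,z [-7.159  5.501  0.628]
```

```bash
python3 -m handwheel '[0,0,0,0.936,1, 0,0,0,0.936,1, 0,0,0,0.936,1, 0,0,0,0.936,1, -0.45,0.34,0,0,1, -0.9,0.69,0,0,1, -0.9,0.69,0,0,1, -0.9,0.69,0,0,1, -0.9,0.69,0,0,1, -0.9,0.69,0,0,1, -0.9,0.69,0,0,1, -0.9,0.69,0,0,1]'
python3 -m handwheel '[-0.4,0.33,0,0,1, 0,0,0.3,0,1, 0,0,0.3,0,1, 0,0,0,0,1]'
python3 plan.py 0.3951 -0.3319 0.019 -19
python3 - <<'E'
from ov import *
im=optics.capture("scene");T=optics.capture("top")
R=Rz(np.radians(3.45))
P=[MODELS["tub_mid"][0]+[0,0,.008],MODELS["tub_low"][0]+[0,0,.005],MODELS["tub_tall"][0]+[0,0,.011]]
cv2.imwrite("pics/n1.png",np.hstack([overlay(n,i,P,R,np.array([.606,-.2595,0]),"",64,6) for n,i in(("scene",im),("top",T))]))
E
```

```text
time_s: 37.5
ee_pos: [0.402, -0.3274, 0.1901]
tool_rot: [[0.946, -0.324, -0.001], [-0.324, -0.946, -0.0], [-0.001, 0.001, -1.0]]
wrist_force: [-0.3, -0.7, 0.9]
opening: 0.0853
time_s: 37.9
ee_pos: [0.393, -0.3301, 0.1739]
tool_rot: [[0.946, -0.323, -0.001], [-0.323, -0.946, 0.002], [-0.002, -0.002, -1.0]]
wrist_force: [-0.3, -0.4, -0.3]
opening: 0.0853
t 37.9 pos [ 0.393  -0.3301  0.1739] yaw -18.84 open 0.0853 F [-0.3 -0.4 -0.3] q [ 64.  14. -34. 110.   9.  59.   8.]
spin units 0.027 | then tool shift units x,y,z [0.101 0.041 6.196]
```

View pics/n1.png

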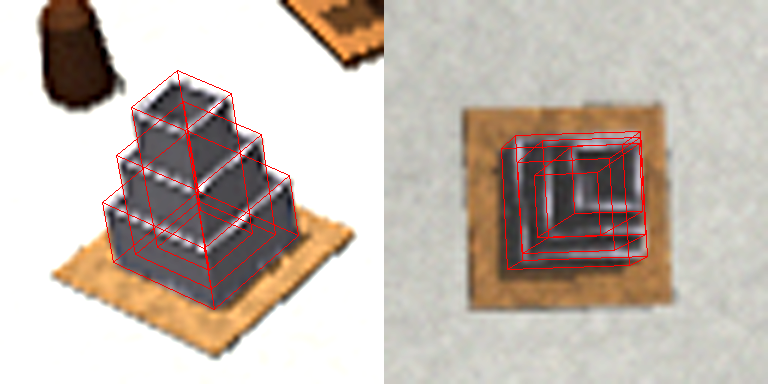

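```bash
python3 -m handwheel '[0.1,0.04,0.7,0.027,1, 0,0,1,0,1, 0,0,1,0,1, 0,0,1,0,1, 0,0,0.8,0,1, 0,0,0.4,0,1, 0,0,0,0,1, 0,0,0,0,1]'
python3 plan.py 0.3951 -0.3319 0.019 -19
python3 - <<'E'
from ov import *
im=optics.capture("scene")
cv2.imwrite("pics/g12.png",cv2.resize(im[80:180,140:260,::-1],None,fx=5,fy=5,interpolation=cv2.INTER_CUBIC))
E
```

```text
time_s: 38.8
ee_pos: [0.3955, -0.3335, 0.0535]
tool_rot: [[0.945, -0.328, 0.001], [-0.328, -0.945, -0.001], [0.001, 0.0, -1.0]]
wrist_force: [-0.5, -0.2, -0.2]
opening: 0.0853
t 38.8 pos [ 0.3955 -0.3335  0.0535] yaw -19.12 open 0.0853 F [-0.5 -0.2 -0.2] q [ 61.  24. -30. 115.  17.  45.   1.]
spin units -0.02 | then tool shift units x,y,z [-0.036 -0.057  1.379]
```

View pics/g12.png

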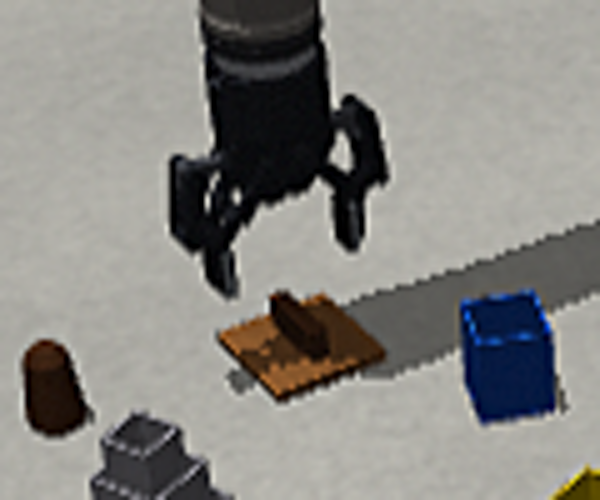

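```bash
python3 -m handwheel '[-0.036,-0.057,0.4,-0.02,0.7, 0,0,0.5,0,0.6, 0,0,0.3,0,0.5, 0,0,0.1,0,0.5, 0,0,0.05,0,0.5, 0,0,0,0,0.5]' 25
python3 plan.py 0.3951 -0.3319 0.019 -19
```

```text
time_s: 39.45
ee_pos: [0.3942, -0.3318, 0.0189]
tool_rot: [[0.945, -0.326, 0.0], [-0.326, -0.945, 0.0], [-0.0, -0.0, -1.0]]
wrist_force: [-0.1, 0.7, -0.9]
opening: 0.0424
t 39.45 pos [ 0.3942 -0.3318  0.0189] yaw -19.04 open 0.0424 F [-0.1  0.7 -0.9] q [ 59.  27. -29. 116.  19.  41.  -1.]
spin units -0.006 | then tool shift units x,y,z [ 0.037 -0.007 -0.002]
```

```bash
python3 -m handwheel '[0.03,0,0,0,0, 0,0,0,0,0, 0,0,0,0,0, 0,0,0,0,0, 0,0,0,0,0, 0,0,0,0,0, 0,0,0,0,0]' 25
python3 -m handwheel '[0,0,-0.2,0,0, 0,0,-0.5,0,0, 0,0,-1,0,0, 0,0,-1,0,0, 0,0,-1,0,0, 0,0,-1,0,0, 0,0,-0.8,0,0, 0,0,-0.4,0,0, 0,0,0,0,0, 0,0,0,0,0]'
python3 - <<'E'
from ov import *
im=optics.capture("scene");T=optics.capture("top")
cv2.imwrite("pics/g13.png",cv2.resize(im[60:160,140:260,::-1],None,fx=5,fy=5,interpolation=cv2.INTER_CUBIC))
E
```

```text
time_s: 40.15
ee_pos: [0.3952, -0.3323, 0.0195]
tool_rot: [[0.945, -0.326, 0.001], [-0.326, -0.945, -0.001], [0.001, 0.0, -1.0]]
wrist_force: [-0.5, 0.1, 5.6]
opening: 0.0132
time_s: 41.15
ee_pos: [0.3941, -0.3317, 0.1659]
tool_rot: [[0.945, -0.326, -0.001], [-0.326, -0.945, 0.001], [-0.001, -0.0, -1.0]]
wrist_force: [-1.0, -0.0, -1.4]
opening: 0.013
```

View pics/g13.png

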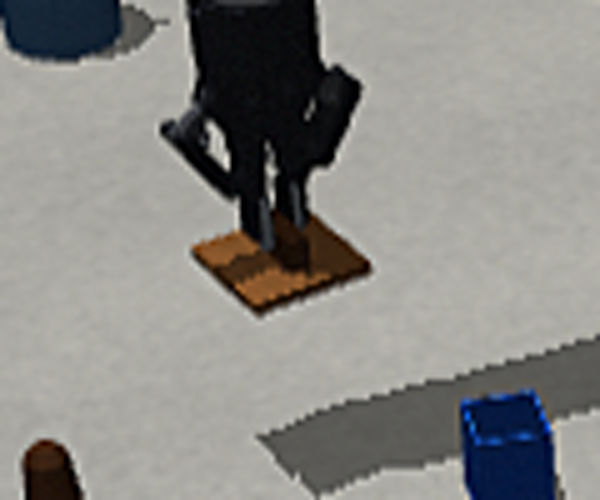

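```bash
python3 -m handwheel '[0,0,0,-0.5,0, 0,0,0,-1,0, 0,0,0,-1,0, 0,0,0,-1,0, 0,0,0,-1,0, 0,0,0,-1,0, 0,0,0,-1,0, 0,0,0,-1,0, 0,0,0,-1,0, 0,0,0,-1,0, 0,0,0,-1,0, 0,0,0,-1,0]'
python3 -m handwheel '[0,0,0,-1,0, 0,0,0,-1,0, 0,0,0,-1,0, 0,0,0,-1,0, 0,0,0,-1,0, 0,0,0,-1,0, 0,0,0,-1,0, 0,0,0,-0.5,0, 0,0,0,0,0]'
python3 plan.py 0.6127 0.2464 0.17 95.4
```

```text
time_s: 42.45
ee_pos: [0.3942, -0.3315, 0.1654]
tool_rot: [[0.64, 0.768, -0.001], [0.768, -0.64, 0.002], [0.0, -0.002, -1.0]]
wrist_force: [0.3, 0.1, -0.8]
opening: 0.0132
time_s: 43.35
ee_pos: [0.3942, -0.3316, 0.1655]
tool_rot: [[-0.086, 0.996, -0.001], [0.996, 0.086, 0.002], [0.002, -0.001, -1.0]]
wrist_force: [-0.4, 1.1, -0.6]
opening: 0.0132
t 43.35 pos [ 0.3942 -0.3316  0.1655] yaw 94.95 open 0.0132 F [-0.4  1.1 -0.6] q [ 81.  20. -54. 110.  18.  60. 114.]
spin units -0.074 | then tool shift units x,y,z [22.194 10.877 -0.18 ]
```

```bash
python3 -m handwheel '[0.48,0.24,-0.1,-0.07,0, 0.965,0.473,-0.1,0,0, 0.965,0.473,0,0,0, 0.965,0.473,0,0,0, 0.965,0.473,0,0,0, 0.965,0.473,0,0,0, 0.965,0.473,0,0,0, 0.965,0.473,0,0,0, 0.965,0.473,0,0,0, 0.965,0.473,0,0,0, 0.965,0.473,0,0,0, 0.965,0.473,0,0,0]'
python3 -m handwheel '[0.965,0.473,0,0,0, 0.965,0.473,0,0,0, 0.965,0.473,0,0,0, 0.965,0.473,0,0,0, 0.965,0.473,0,0,0, 0.965,0.473,0,0,0, 0.965,0.473,0,0,0, 0.965,0.473,0,0,0, 0.965,0.473,0,0,0, 0.965,0.473,0,0,0, 0.965,0.473,0,0,0, 0.48,0.23,0,0,0]'
python3 -m handwheel '[0,0,0,0,0, 0,0,0,0,0]'
python3 plan.py 0.6127 0.2464 0.17 95.4
python3 - <<'E'
from ov import *
im=optics.capture("scene");T=optics.capture("top")
cv2.imwrite("pics/g14.png",cv2.resize(np.hstack([im[190:300,260:370,::-1],T[100:210,110:220,::-1]]),None,fx=3.6,fy=3.6,interpolation=cv2.INTER_CUBIC))
E
```

```text
time_s: 44.55
ee_pos: [0.5043, -0.0409, 0.1715]
tool_rot: [[-0.094, 0.996, -0.0], [0.996, 0.094, 0.0], [0.0, -0.0, -1.0]]
wrist_force: [-0.1, 0.1, -1.1]
opening: 0.0133
time_s: 45.75
ee_pos: [0.6126, 0.2498, 0.1716]
tool_rot: [[-0.097, 0.995, -0.001], [0.995, 0.097, 0.002], [0.002, -0.0, -1.0]]
wrist_force: [-0.4, -0.3, -0.4]
opening: 0.0134
time_s: 45.95
ee_pos: [0.6131, 0.245, 0.1712]
tool_rot: [[-0.094, 0.996, -0.001], [0.996, 0.094, -0.002], [-0.002, -0.001, -1.0]]
wrist_force: [0.3, -0.9, -2.3]
opening: 0.0137
t 45.95 pos [0.6131 0.245  0.1712] yaw 95.37 open 0.0137 F [ 0.3 -0.9 -2.3] q [ 11.  36. -54.  89.  30.  71.  47.]
spin units -0.004 | then tool shift units x,y,z [ 0.057 -0.01   0.047]
```

View pics/g14.png

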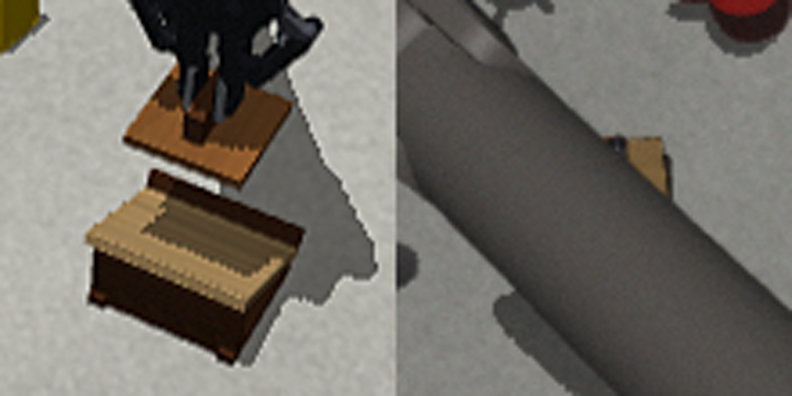

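```bash
python3 -m handwheel '[0.057,-0.01,0.4,0,0, 0,0,0.7,0,0, 0,0,0.7,0,0, 0,0,0.6,0,0, 0,0,0.4,0,0, 0,0,0.2,0,0, 0,0,0,0,0, 0,0,0,0,0]'
python3 plan.py 0.6127 0.2464 0.09 95.4
python3 - <<'E'
from ov import *
im=optics.capture("scene")
cv2.imwrite("pics/g15.png",cv2.resize(im[200:300,260:370,::-1],None,fx=5.4,fy=5.4,interpolation=cv2.INTER_CUBIC))
E
```

```text
time_s: 46.85
ee_pos: [0.6135, 0.2476, 0.097]
tool_rot: [[-0.094, 0.996, 0.001], [0.996, 0.094, 0.001], [0.0, 0.001, -1.0]]
wrist_force: [-0.1, 0.2, -1.5]
opening: 0.013
t 46.85 pos [0.6135 0.2476 0.097 ] yaw 95.38 open 0.013 F [-0.1  0.2 -1.5] q [  9.  40. -52.  93.  34.  64.  44.]
spin units -0.003 | then tool shift units x,y,z [-0.044 -0.037  0.28 ]
```

View pics/g15.png

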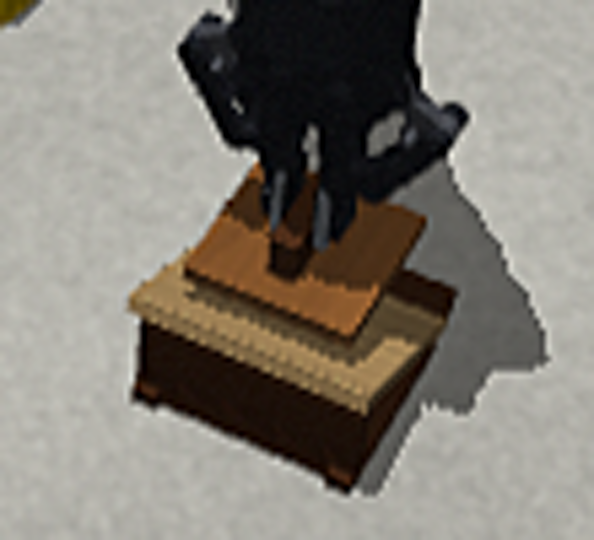

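```bash
python3 -m handwheel '[-0.044,-0.037,0.15,0,0, 0,0,0.1,0,0, 0,0,0,0,0, 0,0,0.1,0,0, 0,0,0,0,0]' 20
python3 -m handwheel '[0,0,0.1,0,0, 0,0,0,0,0, 0,0,0,0,0]'
python3 -m handwheel '[0,0,0.1,0,0, 0,0,0,0,0, 0,0,0,0,0]'
```

```text
time_s: 47.4
ee_pos: [0.6122, 0.2459, 0.0875]
tool_rot: [[-0.094, 0.996, -0.0], [0.996, 0.094, -0.0], [-0.0, -0.0, -1.0]]
wrist_force: [0.4, -0.2, -0.9]
opening: 0.0133
time_s: 47.7
ee_pos: [0.6126, 0.2462, 0.0855]
tool_rot: [[-0.094, 0.996, 0.001], [0.996, 0.094, 0.0], [0.0, 0.001, -1.0]]
wrist_force: [-0.6, 0.3, -0.3]
opening: 0.0131
time_s: 48.0
ee_pos: [0.6117, 0.2462, 0.0837]
tool_rot: [[-0.094, 0.996, -0.001], [0.996, 0.094, -0.001], [-0.001, -0.001, -1.0]]
wrist_force: [-3.9, -2.0, 6.4]
opening: 0.0133
```

```bash
python3 -m handwheel '[0,0,0.1,0,0, 0,0,0,0,0]'
python3 -m handwheel '[0,0,0.1,0,0, 0,0,0,0,0]'
python3 - <<'E'
from ov import *
im=optics.capture("scene")
cv2.imwrite("pics/g16.png",cv2.resize(im[200:300,260:370,::-1],None,fx=5.4,fy=5.4,interpolation=cv2.INTER_CUBIC))
E
```

```text
time_s: 48.2
ee_pos: [0.6107, 0.246, 0.0813]
tool_rot: [[-0.094, 0.996, -0.003], [0.996, 0.094, -0.002], [-0.002, -0.003, -1.0]]
wrist_force: [-4.2, -1.6, 7.4]
opening: 0.0132
time_s: 48.4
ee_pos: [0.6099, 0.2459, 0.0786]
tool_rot: [[-0.094, 0.996, -0.004], [0.996, 0.094, -0.002], [-0.002, -0.005, -1.0]]
wrist_force: [-7.3, -3.0, 8.8]
opening: 0.0133
```

View pics/g16.png

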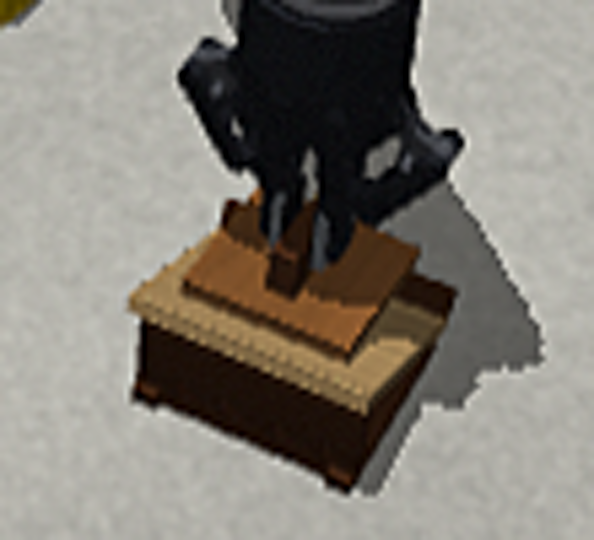

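```bash
python3 -m handwheel '[0,0.08,0.1,0,0, 0,0,0,0,0]'
python3 -m handwheel '[0,0.04,0.1,0,0, 0,0,0,0,0]'
python3 -m handwheel '[0,0.04,0.1,0,0, 0,0,0,0,0, 0,0,0,0,0]'
python3 - <<'E'
from ov import *
im=optics.capture("scene")
cv2.imwrite("pics/g17.png",cv2.resize(im[200:300,260:370,::-1],None,fx=5.4,fy=5.4,interpolation=cv2.INTER_CUBIC))
E
```

```text
time_s: 48.65
ee_pos: [0.6098, 0.246, 0.0756]
tool_rot: [[-0.095, 0.995, -0.009], [0.995, 0.095, -0.004], [-0.003, -0.009, -1.0]]
wrist_force: [-11.6, -3.2, 10.6]
opening: 0.0137
time_s: 48.85
ee_pos: [0.6099, 0.2459, 0.073]
tool_rot: [[-0.095, 0.995, -0.01], [0.995, 0.095, -0.005], [-0.004, -0.011, -1.0]]
wrist_force: [-12.2, -4.7, 10.9]
opening: 0.0135
time_s: 49.15
ee_pos: [0.6101, 0.2459, 0.0702]
tool_rot: [[-0.095, 0.995, -0.012], [0.995, 0.095, -0.005], [-0.004, -0.012, -1.0]]
wrist_force: [-13.5, -4.5, 11.3]
opening: 0.0135
```

View pics/g17.png

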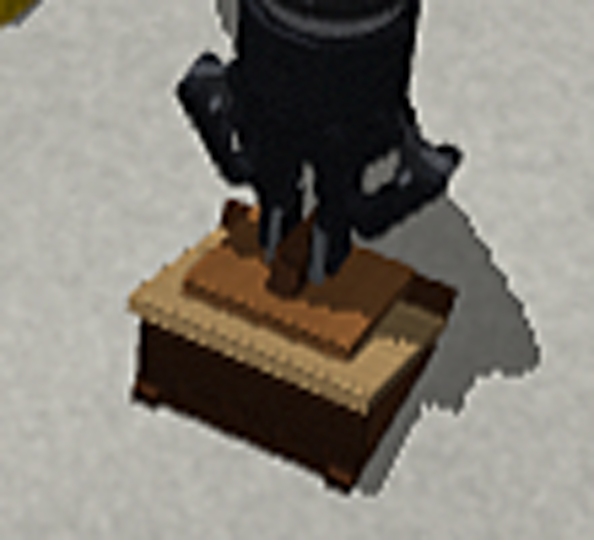

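```bash
python3 -m handwheel '[0,0,0.06,0,0, 0,0,0,0,0, 0,0,0,0,0]'
python3 -m handwheel '[0,0,0.06,0,0, 0,0,0,0,0, 0,0,0,0,0]'
```

```text
time_s: 49.5
ee_pos: [0.6101, 0.2459, 0.0688]
tool_rot: [[-0.095, 0.995, -0.012], [0.995, 0.095, -0.005], [-0.004, -0.012, -1.0]]
wrist_force: [-14.7, -4.2, 11.4]
opening: 0.0132
time_s: 49.8
ee_pos: [0.6101, 0.2459, 0.0673]
tool_rot: [[-0.095, 0.995, -0.012], [0.995, 0.095, -0.005], [-0.004, -0.012, -1.0]]
wrist_force: [-14.4, -5.1, 11.7]
opening: 0.0131
```

```bash
python3 -m handwheel '[0,-0.08,0.04,0,0, 0,0,0,0,0]'
python3 -m handwheel '[0,-0.08,0.04,0,0, 0,0,0,0,0]'
python3 - <<'E'
from ov import *
im=optics.capture("scene")
cv2.imwrite("pics/g18.png",cv2.resize(im[200:300,260:370,::-1],None,fx=5.4,fy=5.4,interpolation=cv2.INTER_CUBIC))
E
```

```text
time_s: 50.0
ee_pos: [0.61, 0.2459, 0.0668]
tool_rot: [[-0.095, 0.995, -0.008], [0.995, 0.095, -0.004], [-0.003, -0.008, -1.0]]
wrist_force: [-10.0, -2.4, 10.0]
opening: 0.0135
time_s: 50.2
ee_pos: [0.6099, 0.2459, 0.0662]
tool_rot: [[-0.095, 0.996, -0.004], [0.996, 0.095, -0.002], [-0.002, -0.004, -1.0]]
wrist_force: [-8.1, -3.3, 8.5]
opening: 0.0134
```

View pics/g18.png

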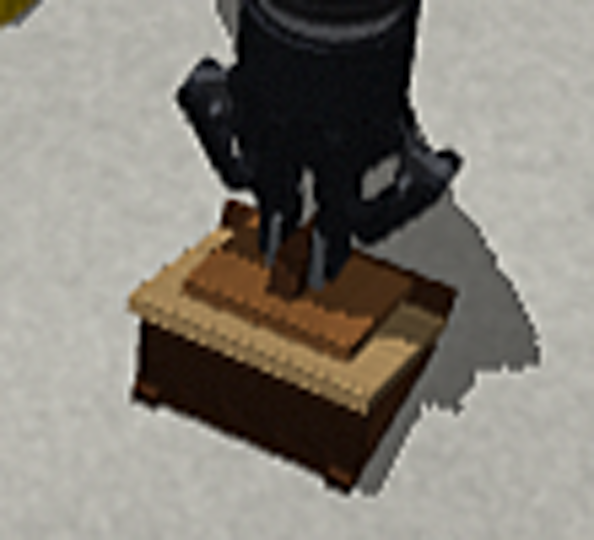

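```bash
python3 -m handwheel '[0,-0.1,0.02,0,0, 0,0,0,0,0]'
python3 -m handwheel '[0,-0.1,0.03,0,0, 0,0,0,0,0]'
python3 -m handwheel '[0,-0.1,0.04,0,0, 0,0,0,0,0]'
```

```text
time_s: 50.45
ee_pos: [0.6098, 0.2459, 0.0661]
tool_rot: [[-0.094, 0.996, 0.001], [0.996, 0.094, -0.001], [-0.001, 0.001, -1.0]]
wrist_force: [-2.9, -1.8, 6.4]
opening: 0.0134
time_s: 50.65
ee_pos: [0.6085, 0.246, 0.0654]
tool_rot: [[-0.094, 0.996, 0.003], [0.996, 0.094, 0.001], [0.0, 0.003, -1.0]]
wrist_force: [0.6, -0.8, 5.8]
opening: 0.0129
time_s: 50.85
ee_pos: [0.6085, 0.246, 0.0653]
tool_rot: [[-0.093, 0.996, 0.007], [0.996, 0.093, 0.002], [0.001, 0.008, -1.0]]
wrist_force: [3.9, 0.6, 7.3]
opening: 0.0135
```

```bash
python3 -m handwheel '[0,-0.1,0.04,0,0, 0,0,0,0,0]'
python3 -m handwheel '[0,-0.1,0.04,0,0, 0,0,0,0,0]'
python3 - <<'E'
from ov import *
im=optics.capture("scene")
cv2.imwrite("pics/g19.png",cv2.resize(im[200:300,260:370,::-1],None,fx=5.4,fy=5.4,interpolation=cv2.INTER_CUBIC))
E
```

```text
time_s: 51.05
ee_pos: [0.6084, 0.246, 0.0654]
tool_rot: [[-0.093, 0.996, 0.012], [0.996, 0.093, 0.004], [0.002, 0.012, -1.0]]
wrist_force: [7.9, -0.2, 7.0]
opening: 0.0133
time_s: 51.25
ee_pos: [0.6082, 0.246, 0.0655]
tool_rot: [[-0.092, 0.996, 0.017], [0.996, 0.092, 0.005], [0.003, 0.017, -1.0]]
wrist_force: [10.5, 1.1, 8.7]
opening: 0.0138
```

View pics/g19.png

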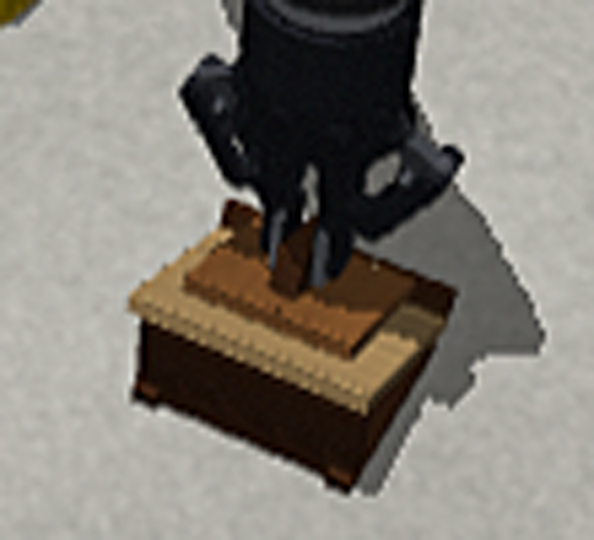

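```bash
python3 -m handwheel '[0,0,-0.05,0,0, 0,0,0,0,0]'
python3 -m handwheel '[0,0,-0.05,0,0, 0,0,0,0,0]'
python3 - <<'E'
from slope import *
im=optics.capture("scene");import pickle
T0,S0,_=pickle.load(open("obs0.pkl","rb"))
out=[]
for s in (.042,.047):
  for (x,y) in ((.5765,.2425),):
    R=Rs(np.radians(5.4));t=np.array([x,y,.03])
    b,l=parts(.008)
    lid=[m@Rz(np.pi/2).T+[s,0,0] for m in MODELS["lid"]]
    out.append(overlay("scene",im,[b,l]+lid,R,t,"",64,6))
cv2.imwrite("pics/g20.png",np.hstack(out))
E
```

```text
time_s: 51.5
ee_pos: [0.6077, 0.246, 0.0659]
tool_rot: [[-0.092, 0.996, 0.015], [0.996, 0.092, 0.005], [0.004, 0.016, -1.0]]
wrist_force: [9.6, 1.0, 6.1]
opening: 0.0135
time_s: 51.7
ee_pos: [0.6067, 0.2459, 0.0664]
tool_rot: [[-0.092, 0.996, 0.013], [0.996, 0.092, 0.005], [0.003, 0.014, -1.0]]
wrist_force: [8.4, 1.3, 3.9]
opening: 0.0129
```

View pics/g20.png

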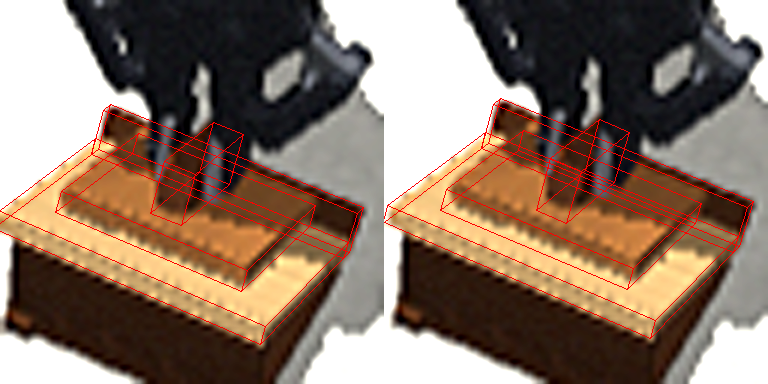

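```bash
python3 -m handwheel '[0,0,0.06,0,0, 0,0,0,0,0]'
python3 -m handwheel '[0,0.05,0.06,0,0, 0,0,0,0,0]'
python3 -m handwheel '[0,0.05,0.06,0,0, 0,0,0,0,0, 0,0,0,0,0]'
python3 - <<'E'
from slope import *
im=optics.capture("scene")
cv2.imwrite("pics/g21.png",cv2.convertScaleAbs(cv2.resize(im[215:290,270:355,::-1],None,fx=8,fy=8,interpolation=cv2.INTER_CUBIC),alpha=1.5))
E
```

```text
time_s: 51.95
ee_pos: [0.6071, 0.246, 0.0658]
tool_rot: [[-0.092, 0.996, 0.014], [0.996, 0.092, 0.005], [0.003, 0.014, -1.0]]
wrist_force: [8.3, 0.7, 7.8]
opening: 0.0131
time_s: 52.15
ee_pos: [0.6078, 0.2464, 0.0643]
tool_rot: [[-0.092, 0.996, 0.013], [0.996, 0.092, 0.005], [0.004, 0.013, -1.0]]
wrist_force: [7.5, 1.2, 8.3]
opening: 0.0134
time_s: 52.45
ee_pos: [0.6078, 0.2464, 0.0639]
tool_rot: [[-0.093, 0.996, 0.011], [0.996, 0.093, 0.003], [0.002, 0.011, -1.0]]
wrist_force: [2.7, -1.2, 16.4]
opening: 0.0132
```

View pics/g21.png

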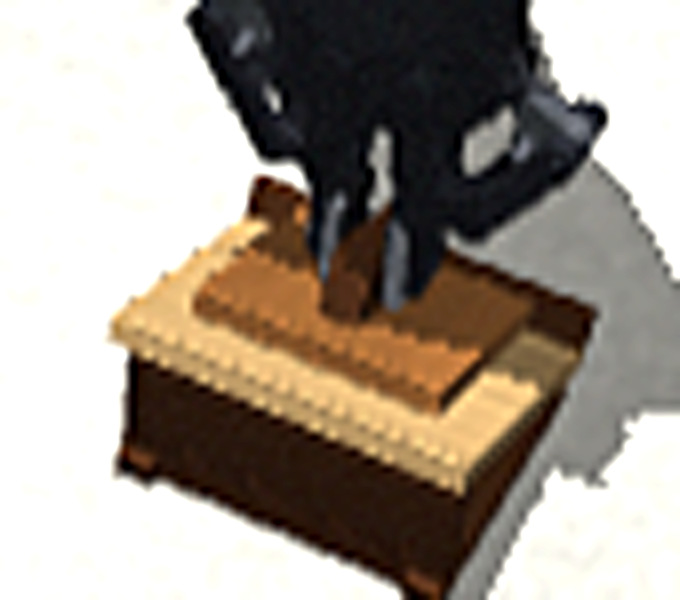

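```bash
python3 -m handwheel '[0,0,-0.05,0,0, 0,0,0,0,0]'
python3 -m handwheel '[0,0,0,0,0.22, 0,0,0,0,0.3, 0,0,0,0,0.4, 0,0,0,0,0.45, 0,0,0,0,0.45]'
python3 -m handwheel '[0,0,-0.3,0,0.45, 0,0,-0.8,0,0.45, 0,0,-1,0,0.45, 0,0,-1,0,0.45, 0,0,-1,0,0.45, 0,0,-1,0,0.45, 0,-0.5,-0.5,0,0.45, 0,-1,0,0,0.45, 0,-1,0,0,0.45, 0,-1,0,0,0.45, 0,-1,0,0,0.45, 0,0,0,0,0.45]'
python3 - <<'E'
from slope import *
im=optics.capture("scene");T=optics.capture("top")
import pickle;pickle.dump((T,im),open("obs3.pkl","wb"))
cv2.imwrite("pics/g22.png",cv2.convertScaleAbs(np.hstack([cv2.resize(im[225:295,275:350,::-1],(400,373),interpolation=cv2.INTER_CUBIC),cv2.resize(T[120:190,130:205,::-1],(400,373),interpolation=cv2.INTER_CUBIC)]),alpha=1.5))
E
```

```text
time_s: 52.7
ee_pos: [0.6078, 0.2464, 0.0639]
tool_rot: [[-0.093, 0.996, 0.011], [0.996, 0.093, 0.004], [0.003, 0.011, -1.0]]
wrist_force: [4.5, -0.3, 9.7]
opening: 0.0132
time_s: 53.2
ee_pos: [0.6019, 0.2449, 0.0597]
tool_rot: [[-0.094, 0.996, -0.001], [0.996, 0.094, -0.0], [-0.0, -0.001, -1.0]]
wrist_force: [0.6, 0.2, -0.3]
opening: 0.0378
time_s: 54.4
ee_pos: [0.4874, 0.2353, 0.2019]
tool_rot: [[-0.097, 0.995, 0.001], [0.995, 0.097, -0.002], [-0.002, 0.001, -1.0]]
wrist_force: [0.8, -0.2, 0.1]
opening: 0.0383
```

View pics/g22.png

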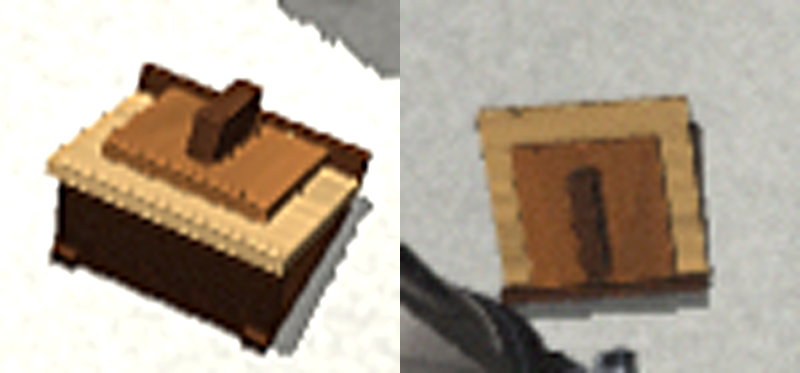

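```bash
python3 - <<'E'
from slope import *
import pickle
T,Sc=pickle.load(open("obs3.pkl","rb"))
ims={"top":T,"scene":Sc}
pose={"top":(.5754,.2411,.0934),"scene":(.5765+.002,.2425,.0934)}
o=[]
for n in ims:
    x,y,a=pose[n];R=Rs(a);t=np.array([x,y,.03]);b,l=parts(.008)
    lid=[m@Rz(np.pi/2).T+[.042,0,0] for m in MODELS["lid"]]
    o.append(overlay(n,ims[n],[b,l]+lid,R,t,"",64,6))
cv2.imwrite("pics/g23.png",np.hstack(o))
E
```

```text
(no output)
```

View pics/g23.png

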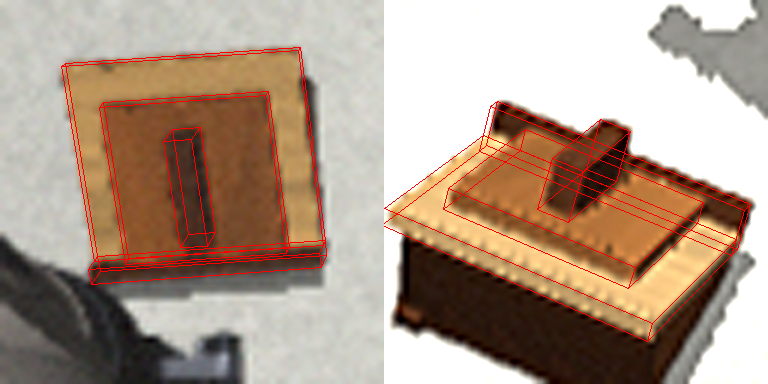

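```bash
python3 - <<'E'
from slope import *
import pickle
T,Sc=pickle.load(open("obs3.pkl","rb"))
a=cv2.resize(Sc[232:272,290:345,::-1],None,fx=14,fy=14,interpolation=cv2.INTER_LINEAR)
cv2.imwrite("pics/g24.png",cv2.convertScaleAbs(a,alpha=1.5))
E
```

```text
(no output)
```

View pics/g24.png

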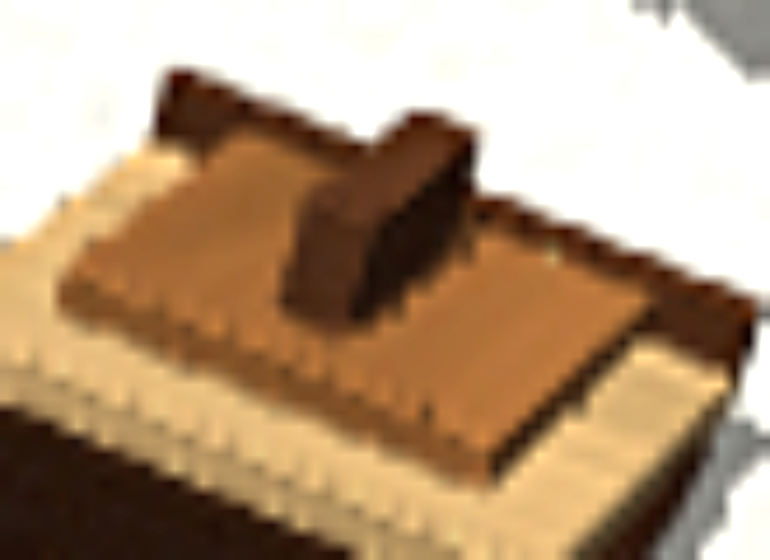

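```bash
python3 - <<'E'
from ov import *
import pickle
T1,S1,L=pickle.load(open("obs1.pkl","rb"))
x,f=fit({"top":L[0]["mask"]},[MODELS["tub_low"][0]],(.606,-.259),z=.005);print("low top-fit",x[:2].round(4),np.degrees(x[2]).round(1),f)
T=optics.capture("top");Sc=optics.capture("scene");pickle.dump((T,Sc),open("obs4.pkl","wb"))
R=Rz(np.radians(3.0))
o=[]
for n,im,c in (("top",T,(.605,-.2612)),("scene",Sc,(.608,-.257))):
    o.append(overlay(n,im,[MODELS["mat"][0],MODELS["tub_low"][0]+[0,0,.005]],R,np.array([c[0],c[1],0]),"",64,6))
cv2.imwrite("pics/n2.png",np.hstack(o));cv2.imwrite("pics/final_scene.png",Sc[:,:,::-1])
E
```

```text
low top-fit [ 0.6054 -0.2593] -85.7 0.05170265780730897
```

View pics/n2.png

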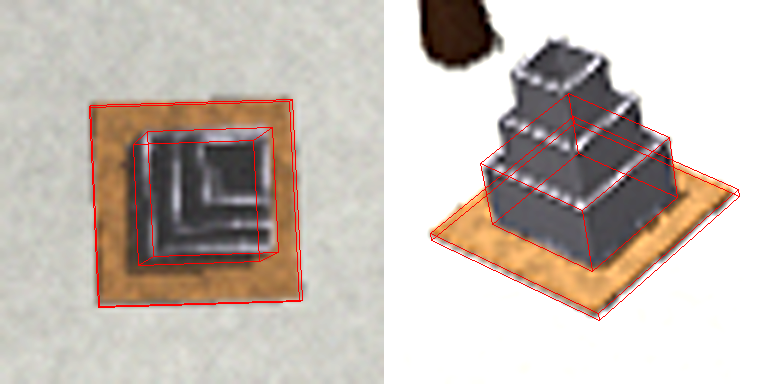

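View pics/final_scene.png

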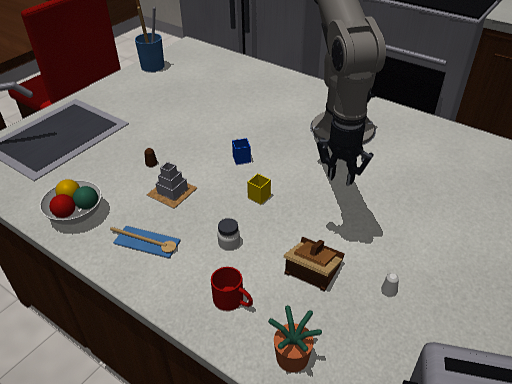

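The final pictures show:
- The nest is centred on the mat, at scene (172,185).
- The lid is flat on the board against the ledge, at scene (315,252).
- The shakers, jar and look-alikes are where they began.
- The gripper is clear of everything.

```bash
python3 -c "
from station import hand_in,bot
print(bot.get_obs()['time_s']);print(hand_in())"
```

```text
54.6
the job is handed in; nothing more can be done
None
```

The storage set is put away, and I handed the job in at 54.6 s with the arm clear of everything. The low tub stands on the cork mat with the grey middle tub inside it and the tall tub inside that. The lid went on the sloping rest last, handle up.

- **Tubs:** each was lowered until the force reading showed contact, then released. By overlay on the last pictures, the low tub's centre is within about 2 mm of the mat's centre, and all three tubs stand upright.
- **Lid:** the tool cannot tilt, so I let the lid turn in a 20 N grip as I pressed it onto the board. I then slid it down to the ledge. It stuck partway on friction, so I eased the pressure and pushed again. The wrist force then pointed along the ledge's normal, and pressing down stopped hard. The pictures show it flat, square and against the ledge, about 1–2 mm off the middle of the board's width.
- **Bystanders:** the sugar jar, salt, pepper and the blue and yellow look-alikes look unmoved in the last picture.
- **Disagreements:** the two cameras differed by 2–4 mm in world position. I therefore judged the final fits within each picture. The scene-camera fit of the slope's position was poor, so I relied on the top camera and on the contact forces for it.

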